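# Shim the carton tight in the packing clamp and hold it

## Task

Take up the slack beside the small carton in the clamping fixture: stand wooden spacers from the slotted bin upright, face to face, in the gap between the carton and the wooden jaw, two or three of them, until pushing the black push plate makes the jaw squeeze the stack tight against the carton (with too few the jaw runs out of travel and the stack stays loose). The jaw springs back when let go, so finish while still holding the push plate in, its spring about half compressed. Leave the two tape rolls, the stapler and the marker nearby where they are.

Things in the scene. Friction and masses are not known exactly. Their poses are not given: they have to be found in the camera images.
- fixture: Clamping fixture fixed to the bench: aluminium bed 250 x 130 mm, 8 mm thick. Origin on the bench level; its +x is the direction in which the jaw squeezes, the bed runs from x = -110 to +140 mm, y = +-65 mm, bed top at z = 8 mm. From -x to +x along the line y = 0 stand: the black push plate (overhangs the bed's end), a dark steel guide block (x = -100 to -75, 70 mm high), the wooden jaw, the open gap, the carton, the end stop.
- jaw (a joint): Travel of the wooden jaw (100 mm wide, top 60 mm above the bench) towards the carton, 0 (open, as it starts) to 0.026 m (end of its travel). Its pressing face lies at fixture x = -30 mm plus this value. A weak return spring (about 1 to 2 N) opens it again.
- plunger (a joint): Compression of the spring between the push plate and the jaw, 0 (free) to 0.022 m (bottomed), 700 N/m, so about 0.011 m and 8 N when half compressed. Stays nearly 0 while the jaw moves freely.
- push_plate (a point): Centre of the outer (-x) face of the upright black push plate, 10 mm thick, 50 mm wide, from 15 to 85 mm above the bench (this point 60 mm above it). Starts at fixture x = -175 mm, y = 0 and moves by jaw + plunger. Free space of at least 60 mm behind it (on its -x side); push it towards fixture +x.
- end_stop: Dark steel end stop with a round black knob, fixed on the bed; origin at bed level on the face that backs the carton. Its place along the fixture differs from run to run, so the gap does too (35 to 59 mm).
- carton_mid (a point): Centre of the small brown cardboard carton, 55 mm along the squeeze axis, 100 mm across it, 40 mm high, lying loose on the bed against the end stop (about 0.25 kg). The gap runs from the jaw's face to the carton's near face (this point minus 27.5 mm along fixture x).
- bin: Grey slotted bin fixed to the bench, 66 mm (its x) by 97 mm (its y), walls 45 mm high, floor 5 mm; three dividers across its y make four slots 18 mm wide, pitch 23 mm, one spacer in each. Origin under its centre.
- spacer0_mid (a point): Centre of a plywood spacer, 50 mm wide (its x), 14 mm thick (its y), 90 mm high, 45 g; starts upright in slot 0 of the bin (slots counted along the bin's +y), its upper half standing free above the walls. All four are alike; grip it across its 50 mm width near the top. Standing on the bed its 14 mm lie along fixture x.
- spacer1_mid (a point): Centre of a plywood spacer, 50 mm wide (its x), 14 mm thick (its y), 90 mm high, 45 g; starts upright in slot 1 of the bin (slots counted along the bin's +y), its upper half standing free above the walls. All four are alike; grip it across its 50 mm width near the top. Standing on the bed its 14 mm lie along fixture x.
- spacer2_mid (a point): Centre of a plywood spacer, 50 mm wide (its x), 14 mm thick (its y), 90 mm high, 45 g; starts upright in slot 2 of the bin (slots counted along the bin's +y), its upper half standing free above the walls. All four are alike; grip it across its 50 mm width near the top. Standing on the bed its 14 mm lie along fixture x.
- spacer3_mid (a point): Centre of a plywood spacer, 50 mm wide (its x), 14 mm thick (its y), 90 mm high, 45 g; starts upright in slot 3 of the bin (slots counted along the bin's +y), its upper half standing free above the walls. All four are alike; grip it across its 50 mm width near the top. Standing on the bed its 14 mm lie along fixture x.
- brown_tape: Bystander: brown packing tape roll, 100 mm across, 48 mm high, lying loose on the bench; origin under its centre. Leave alone.
- masking_tape: Bystander: low masking tape roll, 98 mm across, 25 mm high, lying loose on the bench; origin under its centre. Leave alone.
- stapler: Bystander: stapler, 149 x 68 x 44 mm, lying loose on the bench; origin under its centre. Leave alone.
- black_marker: Bystander: black marker pen, 120 to 140 mm long, 18 mm thick, lying loose on the bench; origin under its centre. Leave alone.
- spacer0: The same spacer's body, origin at the centre of its underside.
- spacer1: The same spacer's body, origin at the centre of its underside.
- spacer2: The same spacer's body, origin at the centre of its underside.
- spacer3: The same spacer's body, origin at the centre of its underside.
- carton: The carton's body, origin at the centre of its underside.
There are look-alikes about, which are no part of the job. Leave any red or yellow look-alike of the spacer0 alone.

How it is judged:
By the outcome, as a careful person would: the job done as asked, in the order asked, and still so for the second after the job is handed in, while the arm keeps its last pose, push and grip.
It also fails if it takes over 72 s, if anything falls off the work surface, if the arm or the gripper's body presses on something with over 40 N, if the wrist force passes 120 N, or if a joint passes its speed limit or range.

## Robot

A 6-joint arm with a two-finger parallel gripper is mounted at the origin on a cart in front of the work surface, level with it; the furniture and walls round the work are solid. World frame = base frame: x ahead of the robot, y to its left, z up, the work surface at z = 0. Lengths are in m, angles in rad, forces in N, time in s.
With the tool pointing down it reaches from about 0.35 to 0.85 m from the base axis. Payload 8.1 kg.
Tool frame: the origin (TCP) lies at the very end of the fingers, on their centre line; the grasp point (between the pads) lies 19 mm behind it (grasp_offset is the distance from the TCP to the grasp point, in m); z points along the fingers, y is the direction in which the jaws open and shut (so a half turn about z gives the same grasp; the last joint's range is limited). The gripper opens to 93 mm and grips with 3 to 60 N. Pads are 15 mm wide; open, the fingers measure 128 mm over their backs; the gripper's body (75 mm by 188 mm) begins 65 mm behind the grasp point.
Start: joints at [-1.308, 0.13, 1.488, -0, 1.523, -0.085], TCP at [0.205, -0.564, 0.219] pointing down, gripper open.
Joint ranges: [-2.96, 2.96], [-0.89, 2.26], [0.02, 2.5], [-1.34, 4.48], [0, 2.73], [-2.66, 2.66]. Speed limits (rad/s): [2.39, 2.39, 2.79, 3.14, 3.14, 3.14].

## Interface

Orientations are given as a rotation vector (axis times angle).
In Python, from plant import read_state, read_camera, close_job, search_frame, masks_of, grasp_offset gives the robot as it stands.
- The arm moves only by the tool drive_tool, never from a script. Its argument "plan" is a list of rows, each an object with "claw": the closure, from 0 (fully open) to 1 (shut); "linear": the shift along the tool's x, y, z in cm, a list of three; "angular": the turn, a rotation vector about the tool's x, y, z in degrees, a list of three. In form: [{"claw": claw, "linear": [tx, ty, tz], "angular": [ax, ay, az]}, ...]. A call has 1 to 12 rows; each row shifts and turns the commanded pose from where the row before left it, along the tool's axes as they then stand; what a row does not reach is not made up. A row lasts 1/8 s, in which the tool goes at most 62.5 mm and 10.7 degrees, less where a joint would pass 70% of its speed; a pose out of reach is approached as far as the arm can. A call is refused whole if a number of a shift passes 6.25 or a number of a turn 10.7, either way. A call with a gripper value outside its range is refused whole. The fingers move at their own pace and stop on an object; "newtons" is the grip in N (left out, the last holds). Time passes only in rows, so rows that do not move let the fingers close. It gives the time, the measured TCP pose, the force and the opening at its end, in the units of the state.
- read_state(): the state, without advancing time (a new reading comes with each control period).
- read_camera(name): name is "scene" or "top" or "wrist"; returns a dict with "pixels" (400x640x3 uint8, red, green, blue), "K" (3x3 intrinsics, pixels), "xyz" and "attitude" of the camera in the world. Camera axes: x right, y up, looking along -z (the intrinsics and any distortion apply to the point x, -y, -z); pixel columns grow to the right and rows downward; lengths in m; the calibration is good to about 2 mm. A picture is of the moment at which its call begins. There is no depth.
- close_job(): hands the job in, once; it reports no verdict.
Trained networks look in a picture, given as the dict that the camera call returned (one of the last four; its "shot" number tells which), for a name from the list of things; names that differ only in an ending like _2 or _b are one class to them, and where a whole thing is asked for, a point or a joint stands for the part that bears it (a point fixed in the world has none). Each returns a list of dicts, best first, with "p" (0 to 1); they miss things now and then, are a little off and sometimes report something else, mostly with a low value. They report only what shows in the picture. A call takes as long as a camera call. They do not tell look-alikes from the thing itself.
- search_frame(picture, label): "at" ([x, y, z] in m, in world coordinates, good to about 4 mm: the middle of the surface that is visible of it).
- masks_of(picture, label): "mask" (400x640 bool, what is visible of it).
The state is a dict: "t": time; "q": joint angles; "dq": joint speeds; "joint_torque": joint torques, N m; "tool_pos": TCP position; "orientation": TCP orientation; "force": force on the tool from outside, world axes, zero at the start; "wrist_torque": the same for the moment, N m; "opening": finger opening in m.
Only numpy, scipy, OpenCV 4.12 (cv2) and the standard library are available. Lean on these libraries where they do the work, as an engineer would, in place of code of your own. Each camera call takes 0.05 s, during which the arm holds its last target.

## Working session

There is one attempt and no reset: what is moved stays moved. The work goes in short steps, Python scripts to look and compute and a tool call to move; the robot and the scene stay as the last step left them, time stands still between calls to the robot, and variables do not carry over. Pictures are saved under pics/ and viewed, and the job is handed in when it is done.

Besides the shell and the picture viewer there is one more tool, called in YAML: its name, and indented under it one key for each argument. drive_tool: Moves the arm, as the interface text tells. Its arguments: {"type":"object","properties":{"plan":{"type":"array"},"newtons":{"type":"number"}},"required":["plan"]}

```bash
mkdir -p pics; ls; python3 - <<'E'
from plant import *
import cv2
print(read_state(), grasp_offset)
for n in ("scene","top","wrist"):
    p=read_camera(n); cv2.imwrite(f"pics/{n}0.png",p["pixels"][:,:,::-1]); print(n,p["K"],p["xyz"],p["attitude"],[k for k in p])
E
```

```text
pics
{'t': 0.0, 'q': array([-1.30840691e+00,  1.31152803e-01,  1.48926475e+00, -1.18093509e-05,
        1.52298024e+00, -8.53757542e-02]), 'dq': array([-1.54333117e-03,  5.62920793e-04,  3.12979240e-05,  2.15967683e-04,
       -6.11829332e-04,  1.52694176e-03]), 'joint_torque': array([ 1.67066378e-05, -5.59835994e+01, -4.91768110e+01,  7.69468700e-02,
        3.50481807e-02, -1.61394446e-04]), 'tool_pos': array([ 0.2043638 , -0.56353016,  0.21760041]), 'orientation': array([-3.09244883e+00, -5.43209649e-01,  2.68936026e-04]), 'force': array([-0.63276114, -0.05642292, -0.74715158]), 'wrist_torque': array([-0.00263427, -0.01621613, -0.01446107]), 'opening': 0.0929296001722632} 0.0188
scene [[409.48005654   0.         315.03335413]
 [  0.         409.48005654 199.60745533]
 [  0.           0.           1.        ]] [0.09556223 0.81275252 0.62294876] [ 0.34211067 -1.32127829 -2.2858904 ] ['pixels', 'K', 'xyz', 'attitude', 'shot']
top [[476.27900109   0.         312.1759835 ]
 [  0.         476.27900109 204.2660532 ]
 [  0.           0.           1.        ]] [0.40973409 0.0185915  1.16914848] [ 0.10756855 -0.1230849  -1.54392076] ['pixels', 'K', 'xyz', 'attitude', 'shot']
wrist [[309.16690623   0.         321.89694525]
 [  0.         309.16690623 201.15197671]
 [  0.           0.           1.        ]] [ 0.27139533 -0.53798768  0.38350538] [-0.22537744  0.15956855 -1.21558594] ['pixels', 'K', 'xyz', 'attitude', 'shot']
```

View pics/scene0.png

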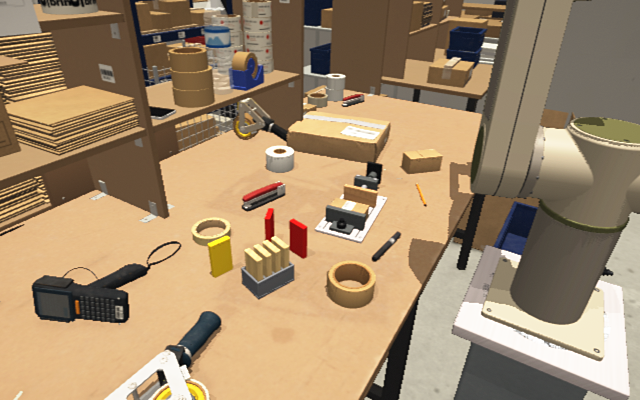

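View pics/top0.png

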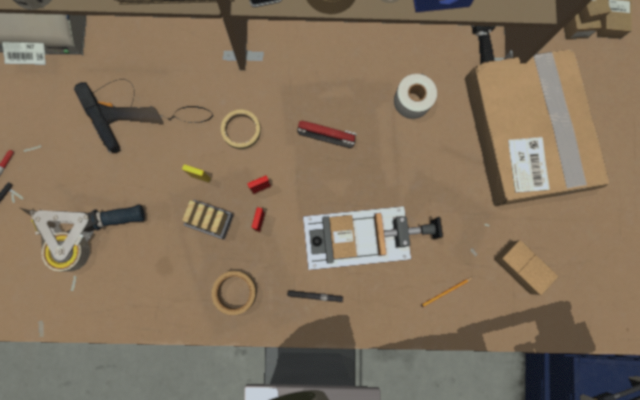

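View pics/wrist0.png

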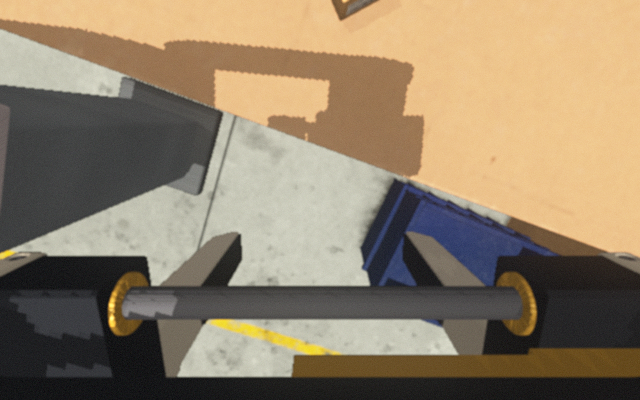

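The top view shows the bin with four wooden spacers at (207,218). The red look-alikes are at (260,184) and (258,218), and the yellow one is at (196,172). The fixture is at (357,238), with the push plate at (435,228) on the right, which is world -y. Next I'll measure these positions.

```bash
cat > h.py <<'E'
from plant import *
import cv2, numpy as np
from scipy.spatial.transform import Rotation as R
def unproj(p,uv,z):
    K=p["K"]; uv=np.atleast_2d(uv).astype(float)
    d=np.c_[(uv[:,0]-K[0,2])/K[0,0],-(uv[:,1]-K[1,2])/K[1,1],-np.ones(len(uv))]
    d=R.from_rotvec(p["attitude"]).apply(d); o=np.array(p["xyz"])
    return o+d*((z-o[2])/d[:,2])[:,None]
def proj(p,X):
    c=R.from_rotvec(p["attitude"]).inv().apply(np.atleast_2d(X)-p["xyz"]); K=p["K"]
    return np.c_[K[0,2]+K[0,0]*c[:,0]/-c[:,2], K[1,2]-K[1,1]*c[:,1]/-c[:,2]]
def crop(p,name,box,s):
    x0,y0,x1,y1=box; cv2.imwrite("pics/"+name,cv2.resize(p["pixels"][y0:y1,x0:x1,::-1],None,fx=s,fy=s,interpolation=cv2.INTER_CUBIC))
E
python3 - <<'E'
from h import *
np.set_printoptions(precision=4,suppress=True)
for n in ("top","scene"):
    p=read_camera(n)
    for l in ["fixture","jaw","push_plate","end_stop","carton","bin","spacer0","spacer0_mid"]:
        print(n,l,[(d["at"].round(4) if hasattr(d["at"],'round') else d["at"],round(d["p"],2)) for d in search_frame(p,l)][:8])
    if n=="top":
        crop(p,"topfix.png",(290,190,450,290),5); crop(p,"topbin.png",(170,150,290,240),6)
    else: crop(p,"scenefix.png",(200,150,400,300),4)
E
```

```text
top fixture [([0.5116, -0.1478, 0.0097], 0.63), ([0.7527, -0.0219, 0.0379], 0.47), ([0.4905, -0.0145, 0.039], 0.19)]
top jaw [([0.5179, -0.1836, 0.0602], 0.75), ([0.509, -0.1445, 0.0073], 0.73)]
top push_plate [([0.5239, 0.2205, 0.0958], 0.66), ([0.525, -0.2784, 0.0579], 0.56)]
top end_stop [([0.4878, -0.0157, 0.0381], 0.96)]
top carton [([0.5005, -0.0639, 0.0432], 0.79)]
top bin [([0.519, 0.233, 0.042], 0.55), ([0.5286, 0.2503, 0.096], 0.27)]
top spacer0 [([0.6169, 0.1398, 0.0845], 0.83), ([0.5249, 0.2219, 0.0908], 0.82), ([0.6392, 0.2802, 0.0804], 0.74), ([0.5346, 0.1321, 0.0855], 0.68), ([0.5294, 0.2467, 0.0941], 0.58), ([0.5457, 0.2883, 0.0952], 0.54), ([0.5409, 0.2672, 0.0974], 0.52)]
top spacer0_mid [([0.6182, 0.1376, 0.0787], 0.84), ([0.5348, 0.1319, 0.0941], 0.57), ([0.6387, 0.2807, 0.0829], 0.56), ([0.5275, 0.2476, 0.0949], 0.52), ([0.5259, 0.2181, 0.0951], 0.47), ([0.5444, 0.2885, 0.0911], 0.27)]
scene fixture [([0.5038, -0.1499, 0.0315], 0.56), ([0.5159, 0.2577, 0.0879], 0.39)]
scene jaw [([0.5116, -0.1511, 0.0504], 0.76)]
scene push_plate [([0.5179, -0.2827, 0.0615], 0.7)]
scene end_stop [([0.5119, 0.2924, 0.0251], 0.71), ([0.4891, -0.0195, 0.0347], 0.67), ([0.5128, 0.2365, 0.0828], 0.53)]
scene carton [([0.4939, -0.0692, 0.0447], 0.74), ([0.5145, 0.2355, 0.0842], 0.51)]
scene bin [([0.5102, 0.2899, 0.0236], 0.55)]
scene spacer0 [([0.5329, 0.142, 0.0488], 0.98), ([0.5135, 0.2576, 0.088], 0.88), ([0.5233, 0.275, 0.0871], 0.79), ([0.6133, 0.1542, 0.0635], 0.79), ([0.6367, 0.2979, 0.0516], 0.77), ([0.5068, 0.2341, 0.0846], 0.73), ([0.5375, 0.2981, 0.0752], 0.73)]
scene spacer0_mid [([0.6364, 0.2965, 0.0549], 0.76), ([0.5144, 0.2351, 0.0868], 0.66), ([0.6124, 0.1549, 0.0598], 0.66), ([0.5337, 0.1417, 0.0491], 0.57), ([0.4867, -0.0185, 0.0323], 0.36)]
```

View pics/topfix.png

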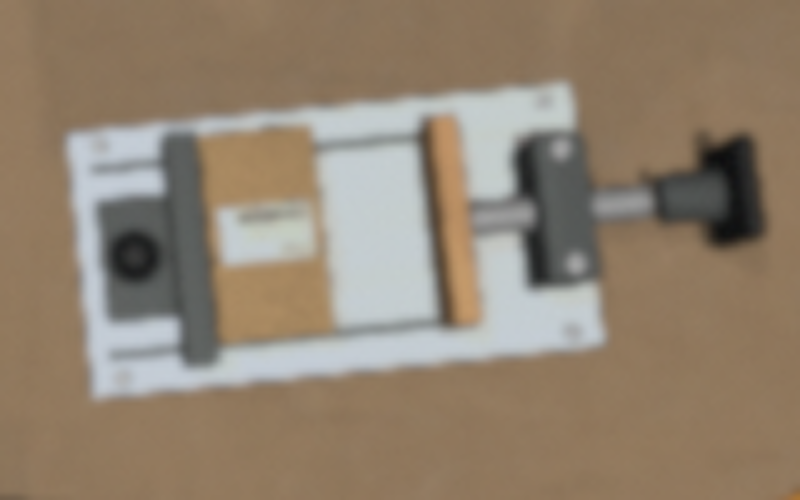

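View pics/topbin.png

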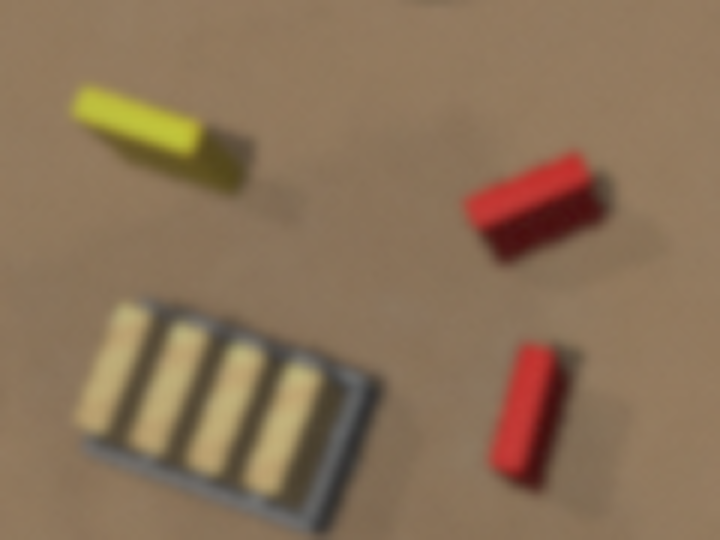

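View pics/scenefix.png

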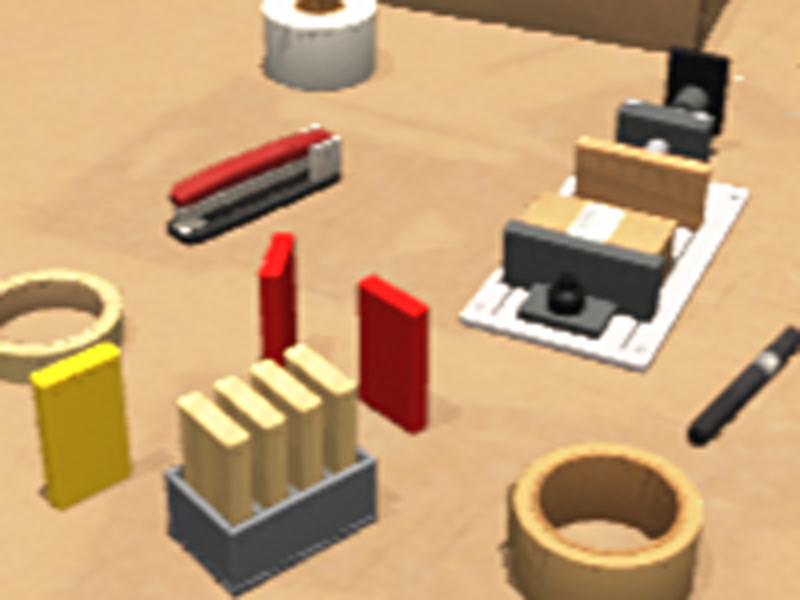

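The crops show the wooden spacers clearly in the bin, separate from the red and yellow ones. The fixture's bed corners and the gap are visible. I'll work out the geometry from these pixels.

```bash
python3 - <<'E'
from h import *
np.set_printoptions(precision=4,suppress=True)
p=read_camera("top")
c=np.array([(67,133),(572,83),(605,347),(93,398)])/5+[290,190]-0.4
W=unproj(p,c,0.008)[:,:2]; print(W)
# local coords: TL: far end x=+140; TL/TR at larger world x. fixture +x ~ +y world, z up => fixture y ~ -x world. TL: (.14,-.065)
L=np.array([(.14,-.065),(-.11,-.065),(-.11,.065),(.14,.065)])
def fit(L,W):
    a=L-L.mean(0);b=W-W.mean(0)
    th=np.arctan2((a[:,0]*b[:,1]-a[:,1]*b[:,0]).sum(),(a*b).sum())
    Rm=np.array([[np.cos(th),-np.sin(th)],[np.sin(th),np.cos(th)]]); t=W.mean(0)-Rm@L.mean(0)
    print("res",(L@Rm.T+t-W)*1000); return th,Rm,t
th,Rm,t=fit(L,W); print("fix",np.degrees(th),t)
def tofix(px,z): return (unproj(p,np.array(px)/5+[290,190]-0.4,z)[:,:2]-t)@Rm
print("carton top near edge/far", tofix([(310,128),(333,332),(200,138),(218,342)],.048))
print("jaw face top left edge", tofix([(427,122),(444,325)],.060))
print("plate top", tofix([(752,140),(765,235),(705,145),(712,240)],.085))
S=np.array([(300,362),(262,492),(245,343),(207,472),(187,322),(150,455),(132,305),(92,432)])/6+[170,150]-0.4
X=unproj(p,S,.095); 
for i in range(4):
    a,b=X[2*i,:2],X[2*i+1,:2]; print("sp",(a+b)/2,np.linalg.norm(a-b),np.degrees(np.arctan2(*(a-b)[::-1])))
b=np.array([(125,300),(380,378),(325,535),(85,448)])/6+[170,150]-.4
print("bin",unproj(p,b,.045)[:,:2])
for n in ("brown_tape","black_marker","stapler"): print(n,[(d["at"],d["p"]) for d in search_frame(p,n)][:2])
E
```

```text
[[ 0.552   0.0309]
 [ 0.583  -0.2177]
 [ 0.4537 -0.2331]
 [ 0.4234  0.015 ]]
res [[ 0.281  -0.1222]
 [-0.1785  0.3461]
 [ 0.0425 -0.1338]
 [-0.145  -0.0902]]
fix 97.00261439743876 [ 0.5049 -0.1161]
carton top near edge/far [[ 0.0253 -0.0509]
 [ 0.0253  0.0459]
 [ 0.0778 -0.0513]
 [ 0.0794  0.0452]]
jaw face top left edge [[-0.0285 -0.047 ]
 [-0.0252  0.0481]]
plate top [[-0.1726 -0.0213]
 [-0.1725  0.0226]
 [-0.1507 -0.0211]
 [-0.148   0.0225]]
sp [0.5263 0.2255] 0.05098085807969736 -13.28335125806734
sp [0.5332 0.2466] 0.050668748929300775 -13.233612503737087
sp [0.5399 0.2687] 0.05209054662365855 -12.182535788274196
sp [0.5469 0.2904] 0.05023376916658125 -13.96025959828348
bin [[0.5808 0.2996]
 [0.552  0.1971]
 [0.4894 0.2157]
 [0.5214 0.3118]]
brown_tape [([0.3639, 0.1961, 0.0466], 0.92), ([0.5419, 0.2648, 0.099], 0.21)]
black_marker [([0.3581, -0.0022, 0.0166], 0.94)]
stapler [([0.7529, -0.0224, 0.0377], 0.88), ([0.5005, -0.0644, 0.0458], 0.49)]
```

```bash
cat >> h.py <<'E'
TH=np.radians(97.0); T0=np.array([.5049,-.1161]); RF=np.array([[np.cos(TH),-np.sin(TH)],[np.sin(TH),np.cos(TH)]])
def fx(x,y=0): return RF@[x,y]+T0
def go(xyz,ydeg):
    """needed turn: first level tool & set tool y axis to angle ydeg (mod 180); then shift in new axes"""
    s=read_state(); Rc=R.from_rotvec(s["orientation"]); M=Rc.as_matrix()
    best=None
    for a in (ydeg,ydeg+180):
        a=np.radians(a); y=np.array([np.cos(a),np.sin(a),0]); z=np.array([0,0,-1.]); Rt=R.from_matrix(np.c_[np.cross(y,z),y,z])
        rv=(Rc.inv()*Rt).as_rotvec(degrees=True)
        if best is None or np.linalg.norm(rv)<np.linalg.norm(best[0]): best=(rv,Rt)
    rv,Rt=best; d=np.array(xyz)-s["tool_pos"]
    print("t",round(s["t"],2),"pos",s["tool_pos"].round(4),"q6",s["q"][5].round(2),"open",s["opening"],"F",s["force"].round(1))
    print("turn deg",rv.round(2),"shift cm after turn",(Rt.inv().apply(d)*100).round(2)," (before turn axes)",(Rc.inv().apply(d)*100).round(2), "fix",(( s["tool_pos"][:2]-T0)@RF).round(4))
E
python3 - <<'E'
from h import *
go([.5263,.2255,.17],-13.2)
go([*fx(0.0158),.18],7)
E
```

```text
t 1.25 pos [ 0.2045 -0.5641  0.2186] q6 -0.09 open 0.09298723493927269 F [-1.  -0.4 -0.7]
turn deg [  0.    -0.   -56.87] shift cm after turn [84.22 13.3   4.86]  (before turn axes) [ 57.16 -63.26   4.86] fix [-0.408   0.3527]
t 1.25 pos [ 0.2045 -0.5641  0.2186] q6 -0.09 open 0.09298723493927269 F [-1.  -0.4 -0.7]
turn deg [  0.    -0.   -77.07] shift cm after turn [42.38 35.27  3.86]  (before turn axes) [ 43.86 -33.42   3.86] fix [-0.408   0.3527]
```

drive_tool:
  plan:
    - {"claw": 0, "linear": [0, 0, 0], "angular": [0, 0, -9.5]}
    - {"claw": 0, "linear": [0, 0, 0], "angular": [0, 0, -9.5]}
    - {"claw": 0, "linear": [0, 0, 0], "angular": [0, 0, -9.5]}
    - {"claw": 0, "linear": [0, 0, 0], "angular": [0, 0, -9.5]}
    - {"claw": 0, "linear": [0, 0, 0], "angular": [0, 0, -9.5]}
    - {"claw": 0, "linear": [0, 0, 0], "angular": [0, 0, -9.4]}
    - {"claw": 0, "linear": [5, 0.8, 0], "angular": [0, 0, 0]}
    - {"claw": 0, "linear": [5, 0.8, 0], "angular": [0, 0, 0]}
    - {"claw": 0, "linear": [5, 0.8, 0], "angular": [0, 0, 0]}
    - {"claw": 0, "linear": [5, 0.8, 0], "angular": [0, 0, 0]}
    - {"claw": 0, "linear": [5, 0.8, 0], "angular": [0, 0, 0]}
    - {"claw": 0, "linear": [5, 0.8, 0], "angular": [0, 0, 0]}
  newtons: 15

```text
t: 2.75
tool_pos: [0.32, -0.2815, 0.2188]
orientation: [2.461, 1.951, 0.0]
force: [0.8, -0.0, 0.8]
opening: 0.0924
```

```bash
python3 - <<'E'
from h import *
go([.5263,.2255,.17],-13.2)
E
```

```text
t 2.75 pos [ 0.32   -0.2815  0.2188] q6 -0.61 open 0.09240123767862712 F [ 0.8 -0.   0.8]
turn deg [0.04 0.02 0.01] shift cm after turn [54.07  8.5   4.88]  (before turn axes) [54.07  8.51  4.87] fix [-0.1416  0.2036]
```

drive_tool:
  plan:
    - {"claw": 0, "linear": [5.4, 0.85, 0], "angular": [0, 0, 0]}
    - {"claw": 0, "linear": [5.4, 0.85, 0], "angular": [0, 0, 0]}
    - {"claw": 0, "linear": [5.4, 0.85, 0], "angular": [0, 0, 0]}
    - {"claw": 0, "linear": [5.4, 0.85, 0], "angular": [0, 0, 0]}
    - {"claw": 0, "linear": [5.4, 0.85, 0], "angular": [0, 0, 0]}
    - {"claw": 0, "linear": [5.4, 0.85, 0], "angular": [0, 0, 0]}
    - {"claw": 0, "linear": [5.4, 0.85, 0], "angular": [0, 0, 0]}
    - {"claw": 0, "linear": [5.4, 0.85, 0], "angular": [0, 0, 0]}
    - {"claw": 0, "linear": [5.4, 0.85, 1], "angular": [0, 0, 0]}
    - {"claw": 0, "linear": [5.4, 0.85, 1], "angular": [0, 0, 0]}
    - {"claw": 0, "linear": [0, 0, 1.8], "angular": [0, 0, 0]}
    - {"claw": 0, "linear": [0, 0, 0], "angular": [0, 0, 0]}

```text
t: 4.25
tool_pos: [0.5239, 0.2229, 0.1784]
orientation: [-2.46, -1.952, 0.007]
force: [-0.1, 0.1, -0.4]
opening: 0.093
```

```bash
python3 - <<'E'
from h import *
go([.5263,.2255,.063],-13.2)
p=read_camera("wrist"); cv2.imwrite("pics/w1.png",p["pixels"][:,:,::-1])
X=np.array([(.5263,.2255,.095),(.5332,.2466,.095),(.5399,.2687,.095),(.5469,.2904,.095)]); print(proj(p,X))
print([d["at"] for d in search_frame(p,"spacer0")])
E
```

```text
t 4.25 pos [0.5239 0.2229 0.1784] q6 0.54 open 0.09300990747575955 F [-0.1  0.1 -0.4]
turn deg [-0.2   0.15  0.07] shift cm after turn [ 0.3   0.17 11.54]  (before turn axes) [ 0.33  0.21 11.54] fix [ 0.3342 -0.0602]
[[324.41564839 204.79383834]
 [326.828548   178.76918405]
 [328.83265326 150.3623095 ]
 [331.4246865  120.96893706]]
[[0.5299, 0.2519, 0.0925], [0.5384, 0.1429, 0.0567], [0.6435, 0.2914, 0.0779], [0.5389, 0.2669, 0.0964], [0.5309, 0.2297, 0.0905], [0.5466, 0.2888, 0.0978], [0.6057, 0.1668, 0.0287]]
```

View pics/w1.png

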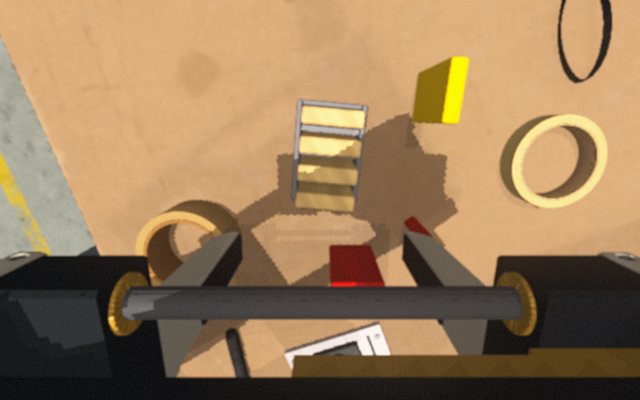

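```bash
python3 - <<'E'
from h import *
p=read_camera("wrist"); crop(p,"w1c.png",(280,90,380,220),6)
E
```

```text
(no output)
```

View pics/w1c.png

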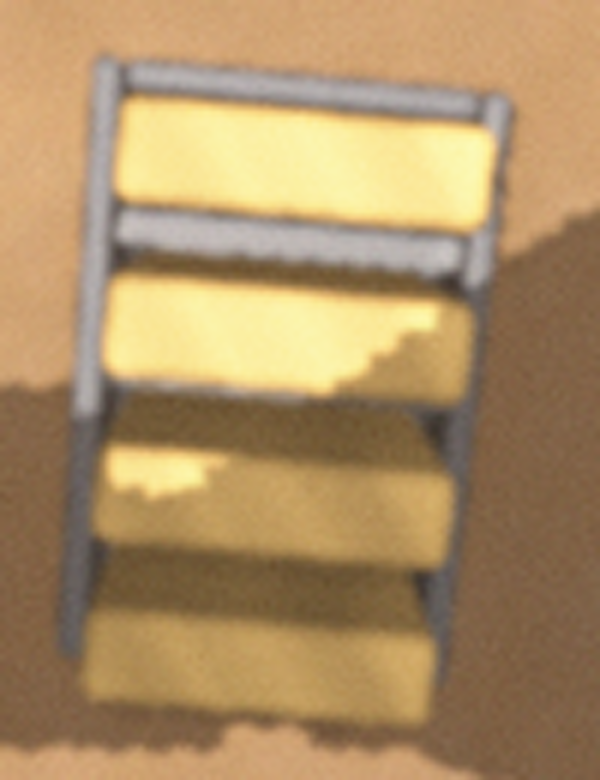

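```bash
python3 - <<'E'
from h import *
np.set_printoptions(precision=4,suppress=True)
p=read_camera("wrist")
Q=[[(90,612),(438,635),(428,725),(83,698)],[(105,450),(457,480),(448,570),(95,540)],[(112,270),(475,300),(468,403),(103,378)],[(123,97),(497,127),(490,230),(115,198)]]
for q in Q:
    X=unproj(p,np.array(q)/6+[280,90]-.4,.095)[:,:2]; d=X[1]-X[0]; d2=X[2]-X[3]
    print(X.mean(0),np.linalg.norm(d),np.degrees([np.arctan2(d[1],d[0]),np.arctan2(d2[1],d2[0])]),np.linalg.norm(X[3]-X[0]))
print(p["xyz"],read_state()["tool_pos"])
E
```

```text
[0.5278 0.228 ] 0.0487874140799667 [-17.1555 -17.932 ] 0.012538042058544035
[0.5351 0.2493] 0.04833649125786408 [-18.1553 -18.2089] 0.012583332325368558
[0.5422 0.2717] 0.048615608456163785 [-17.8816 -17.1532] 0.014359089710703486
[0.5494 0.2932] 0.0489306552329569 [-17.6333 -17.9818] 0.012798900601739284
[0.5418 0.2934 0.3474] [0.5259 0.2226 0.1819]
```

```bash
python3 - <<'E'
from h import *
go([.5270,.2270,.063],-17.8)
E
```

```text
t 4.45 pos [0.5259 0.2226 0.1819] q6 0.54 open 0.093048874825947 F [-0.1 -0.4  0.6]
turn deg [ 0.09 -0.05  4.54] shift cm after turn [ 0.45 -0.03 11.89]  (before turn axes) [ 4.500e-01 -1.000e-02  1.189e+01] fix [ 0.3336 -0.0621]
```

drive_tool:
  plan:
    - {"claw": 0, "linear": [0, 0, 0], "angular": [0, 0, 4.5]}
    - {"claw": 0, "linear": [0.45, 0, 3], "angular": [0, 0, 0]}
    - {"claw": 0, "linear": [0, 0, 3], "angular": [0, 0, 0]}
    - {"claw": 0, "linear": [0, 0, 2.5], "angular": [0, 0, 0]}
    - {"claw": 0, "linear": [0, 0, 2], "angular": [0, 0, 0]}
    - {"claw": 0, "linear": [0, 0, 1.4], "angular": [0, 0, 0]}
    - {"claw": 0, "linear": [0, 0, 0], "angular": [0, 0, 0]}
    - {"claw": 0.6, "linear": [0, 0, 0], "angular": [0, 0, 0]}
    - {"claw": 0.6, "linear": [0, 0, 0], "angular": [0, 0, 0]}
    - {"claw": 0.6, "linear": [0, 0, 0], "angular": [0, 0, 0]}
    - {"claw": 0.6, "linear": [0, 0, 0], "angular": [0, 0, 0]}
  newtons: 15

```text
t: 5.82
tool_pos: [0.527, 0.2279, 0.062]
orientation: [2.536, 1.854, 0.001]
force: [0.2, -1.2, 1.0]
opening: 0.0578
```

```bash
python3 - <<'E'
from h import *
go([.5270,.2270,.19],-17.8)
p=read_camera("wrist"); crop(p,"w2.png",(200,80,440,280),3)
E
```

```text
t 5.83 pos [0.527  0.2279 0.062 ] q6 0.63 open 0.05778843576165317 F [ 0.2 -1.2  1. ]
turn deg [ 0.02 -0.02  0.13] shift cm after turn [ -0.09   0.03 -12.8 ]  (before turn axes) [ -0.08   0.03 -12.8 ] fix [ 0.3388 -0.0639]
```

View pics/w2.png

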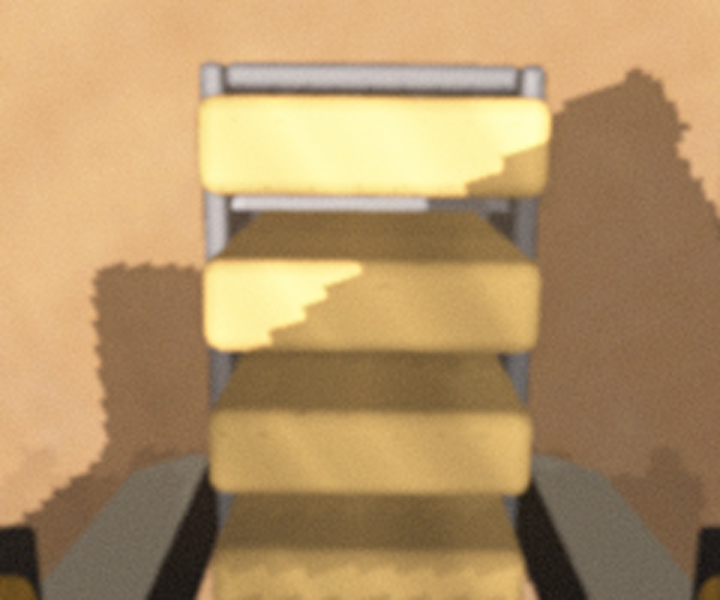

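The fingers sit evenly on both sides of the first spacer, and the spacer rows line up with the image. The fingers are still closing, so I'll finish the grip and lift.

drive_tool:
  plan:
    - {"claw": 0.6, "linear": [0, 0, 0], "angular": [0, 0, 0]}
    - {"claw": 0.6, "linear": [0, 0, 0], "angular": [0, 0, 0]}
    - {"claw": 0.6, "linear": [0, 0, 0], "angular": [0, 0, 0]}
    - {"claw": 0.6, "linear": [0, 0, -1.5], "angular": [0, 0, 0]}
    - {"claw": 0.6, "linear": [0, 0, -3.5], "angular": [0, 0, 0]}
    - {"claw": 0.6, "linear": [0, 0, -4], "angular": [0, 0, 0]}
    - {"claw": 0.6, "linear": [0, 0, -4], "angular": [0, 0, 0]}
    - {"claw": 0.6, "linear": [0, 0, 0], "angular": [0, 0, 0]}

```text
t: 6.88
tool_pos: [0.5294, 0.2287, 0.1974]
orientation: [2.534, 1.852, 0.013]
force: [0.0, 0.7, -0.2]
opening: 0.05
```

```bash
python3 - <<'E'
from h import *
go([*fx(0.0158),.19],7)
p=read_camera("wrist"); cv2.imwrite("pics/w3.png",p["pixels"][:,:,::-1])
E
```

```text
t 6.88 pos [0.5294 0.2287 0.1974] q6 0.63 open 0.05003458219493201 F [ 0.   0.7 -0.2]
turn deg [  0.45  -0.2  -24.67] shift cm after turn [-32.35  -6.63   0.74]  (before turn axes) [-32.17   7.47   0.63] fix [ 0.3393 -0.0663]
```

View pics/w3.png

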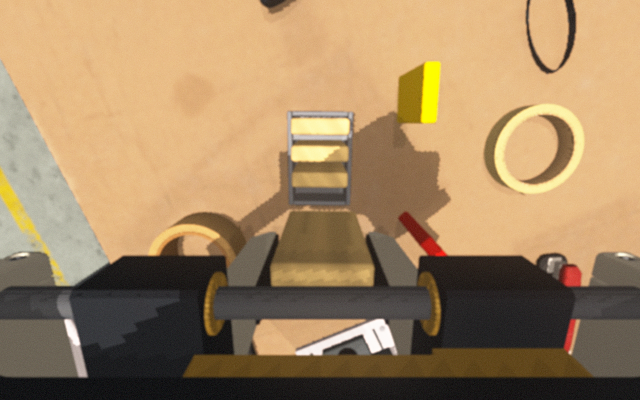

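```bash
cat >> h.py <<'E'
def inhand(p,rows,col,dz=0.033,s=None):
    s=s or read_state(); Rc=R.from_rotvec(s["orientation"])
    # camera extrinsics -> intersect with tool plane z_tool=-dz
    K=p["K"]
    for r in rows:
        d=R.from_rotvec(p["attitude"]).apply([(col-K[0,2])/K[0,0],-(r-K[1,2])/K[1,1],-1]); dt=Rc.inv().apply(d); o=Rc.inv().apply(np.array(p["xyz"])-s["tool_pos"])
        print("row",r,"tool xy mm",((o+dt*((-dz-o[2])/dt[2]))*1000).round(1))
E
python3 - <<'E'
from h import *
p=read_camera("wrist"); crop(p,"w4.png",(240,190,410,300),4.5)
inhand(p,[258,283],322)
E
```

```text
row 258 tool xy mm [  9.5   0.5 -33. ]
row 283 tool xy mm [ -3.7   0.5 -33. ]
```

View pics/w4.png

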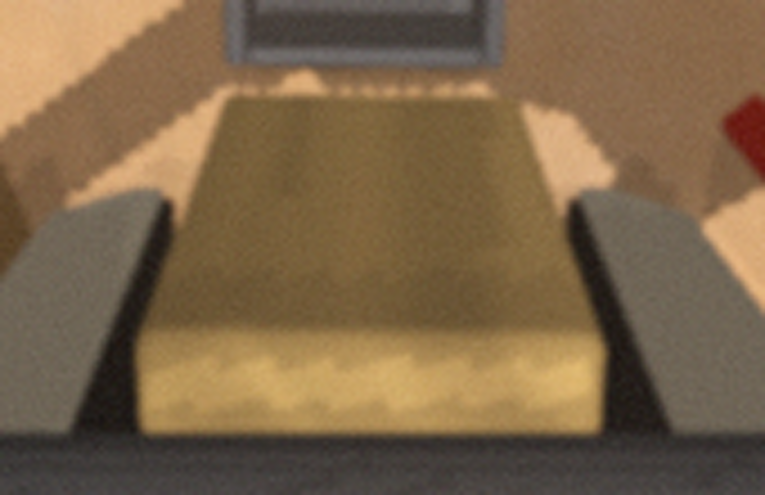

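drive_tool:
  plan:
    - {"claw": 0.6, "linear": [0, 0, 0], "angular": [0, 0, -8.2]}
    - {"claw": 0.6, "linear": [0, 0, 0], "angular": [0, 0, -8.2]}
    - {"claw": 0.6, "linear": [0, 0, 0], "angular": [0, 0, -8.2]}
    - {"claw": 0.6, "linear": [-4, -0.82, 0], "angular": [0, 0, 0]}
    - {"claw": 0.6, "linear": [-4, -0.82, 0], "angular": [0, 0, 0]}
    - {"claw": 0.6, "linear": [-4, -0.82, 0], "angular": [0, 0, 0]}
    - {"claw": 0.6, "linear": [-4, -0.82, 0], "angular": [0, 0, 0]}
    - {"claw": 0.6, "linear": [-4, -0.82, 0], "angular": [0, 0, 0]}
    - {"claw": 0.6, "linear": [-4, -0.82, 0], "angular": [0, 0, 0]}
    - {"claw": 0.6, "linear": [-4, -0.82, 0], "angular": [0, 0, 0]}
    - {"claw": 0.6, "linear": [-4, -0.82, 0], "angular": [0, 0, 0]}
    - {"claw": 0.6, "linear": [0, 0, 0], "angular": [0, 0, 0]}

```text
t: 8.48
tool_pos: [0.4989, -0.0999, 0.19]
orientation: [-2.086, -2.346, 0.003]
force: [-0.8, 0.8, -0.5]
opening: 0.05
```

```bash
python3 - <<'E'
from h import *
p=read_camera("wrist"); cv2.imwrite("pics/w5.png",p["pixels"][:,:,::-1])
p=read_camera("top"); crop(p,"t5.png",(290,150,450,290),5)
p=read_camera("scene"); crop(p,"s5.png",(280,100,440,240),5)
go([*fx(0.0158),.066],7)
E
```

```text
t 8.62 pos [ 0.4997 -0.0971  0.1906] q6 -0.41 open 0.05006794837533099 F [-0.1 -0.3 -1. ]
turn deg [-0.09 -0.07 -0.08] shift cm after turn [-0.37  0.28 12.46]  (before turn axes) [-0.39  0.3  12.46] fix [0.0195 0.0028]
```

View pics/w5.png

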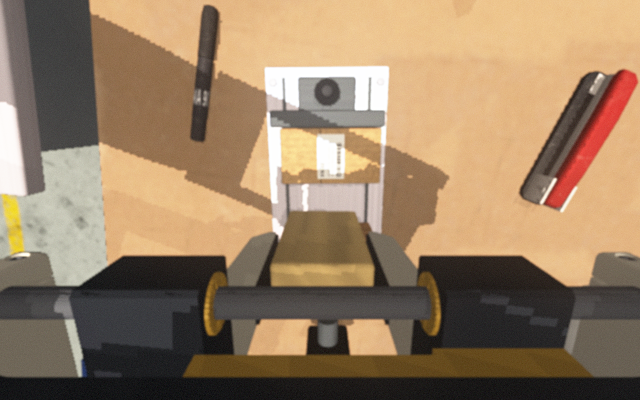

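View pics/s5.png

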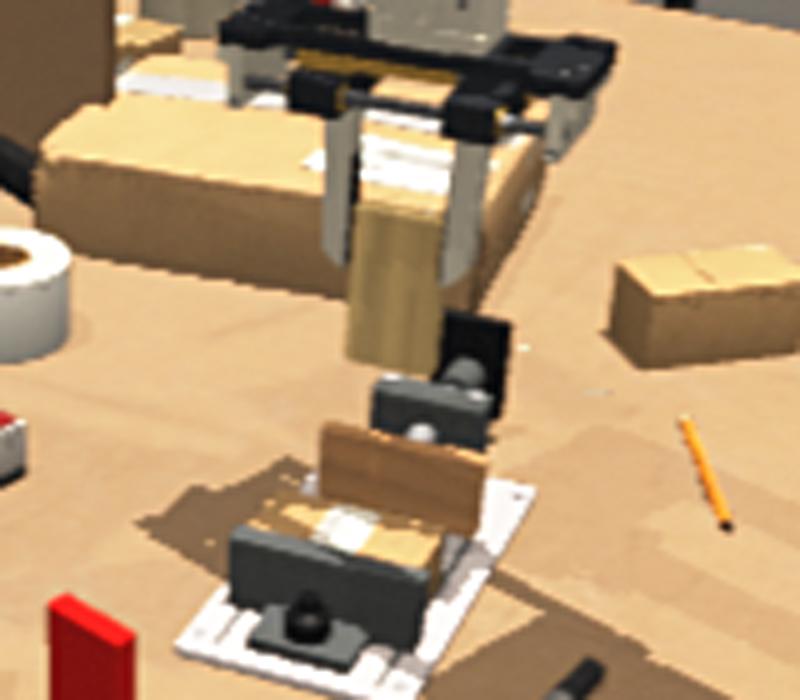

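```bash
python3 - <<'E'
from h import *
p=read_camera("wrist"); crop(p,"w6.png",(255,60,400,230),4.5)
f=lambda px,z:((unproj(p,px,z)[:,:2]-T0)@RF).round(4)
print(f([(282,182),(378,185)],.048),f([(265,68),(388,68)],.008))
E
```

```text
[[ 0.0304  0.0431]
 [ 0.0272 -0.0545]] [[ 0.1439  0.062 ]
 [ 0.1437 -0.0667]]
```

View pics/w6.png

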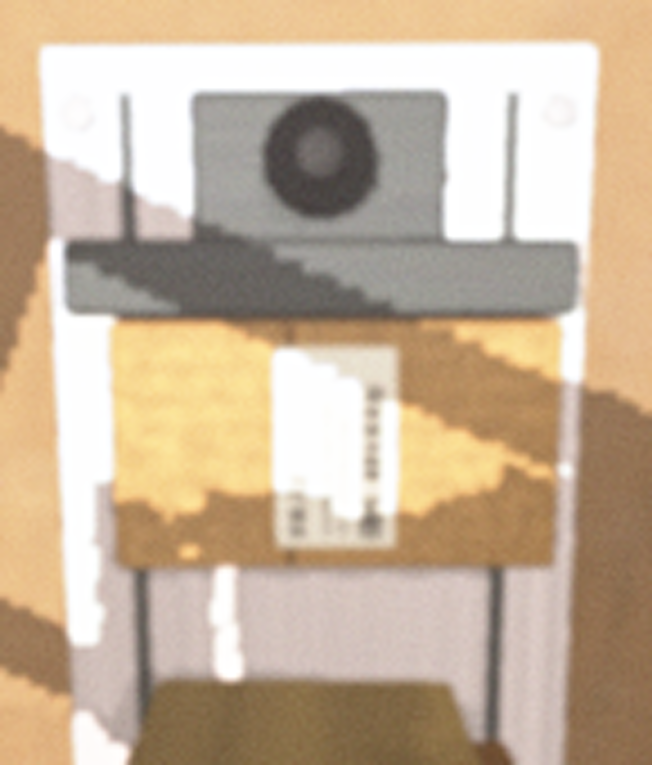

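drive_tool:
  plan:
    - {"claw": 0.6, "linear": [-0.4, 0.38, 0], "angular": [0, 0, 0]}
    - {"claw": 0.6, "linear": [0, 0, 3], "angular": [0, 0, 0]}
    - {"claw": 0.6, "linear": [0, 0, 3], "angular": [0, 0, 0]}
    - {"claw": 0.6, "linear": [0, 0, 1], "angular": [0, 0, 0]}
    - {"claw": 0.6, "linear": [0, 0, 0], "angular": [0, 0, 0]}

```text
t: 9.3
tool_pos: [0.5043, -0.1008, 0.1213]
orientation: [-2.082, -2.351, 0.001]
force: [-0.7, -0.0, -0.5]
opening: 0.0499
```

```bash
python3 - <<'E'
from h import *
p=read_camera("wrist"); crop(p,"w7.png",(200,60,440,300),3)
p=read_camera("scene"); crop(p,"s7.png",(290,120,400,240),6)
go([*fx(0.0155,-.001),.066],7)
E
```

```text
t 9.4 pos [ 0.5054 -0.1013  0.1229] q6 -0.42 open 0.049838329711446964 F [ 0.4 -0.1  0.9]
turn deg [ 0.09  0.04 -0.05] shift cm after turn [ 0.09 -0.13  5.69]  (before turn axes) [ 0.1  -0.14  5.69] fix [ 0.0146 -0.0023]
```

View pics/w7.png

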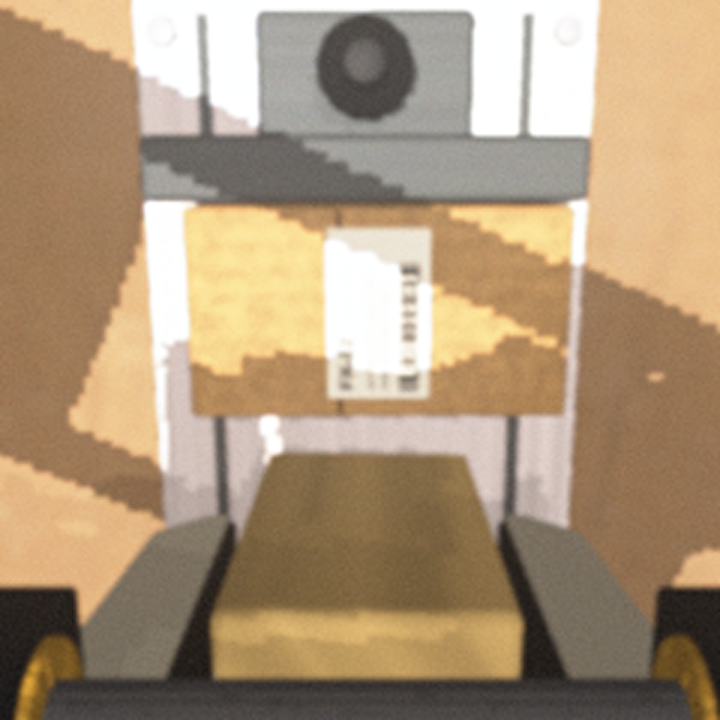

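View pics/s7.png

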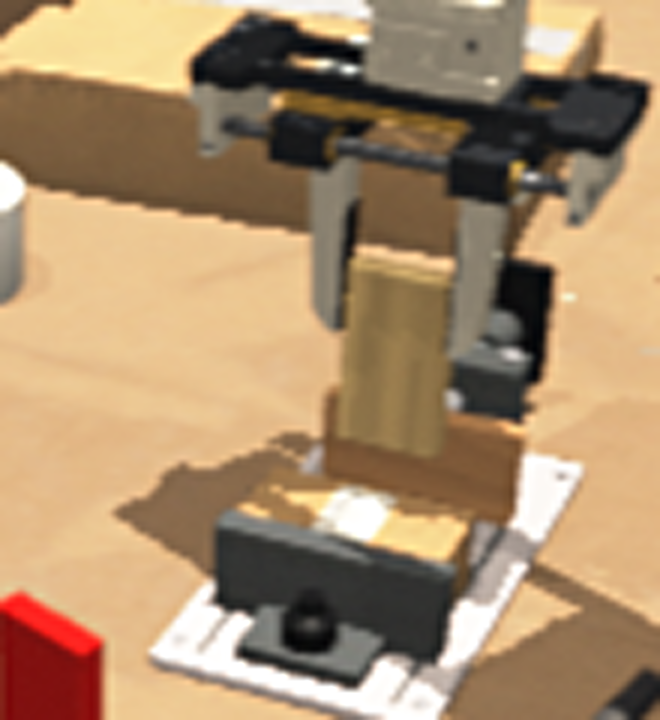

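```bash
python3 - <<'E'
from h import *
p=read_camera("wrist")
f=lambda px,z:((unproj(p,px,z)[:,:2]-T0)@RF).round(4)
print(f([(290,211.7),(355,211.7)],.066),f([(266,198),(387,198)],.048),f([(297,97),(345,97)],.008))
E
```

```text
[[ 0.0197  0.0212]
 [ 0.0196 -0.0277]] [[ 0.0258  0.042 ]
 [ 0.0256 -0.0552]] [[ 0.1054  0.0184]
 [ 0.1053 -0.023 ]]
```

drive_tool:
  plan:
    - {"claw": 0.6, "linear": [0.25, 0, 1.5], "angular": [0, 0, 0]}
    - {"claw": 0.6, "linear": [0, 0, 2], "angular": [0, 0, 0]}
    - {"claw": 0.6, "linear": [0, 0, 1.2], "angular": [0, 0, 0]}
    - {"claw": 0.6, "linear": [0, 0, 0.7], "angular": [0, 0, 0]}
    - {"claw": 0.6, "linear": [0, 0, 0], "angular": [0, 0, 0]}

```text
t: 10.07
tool_pos: [0.504, -0.0987, 0.0672]
orientation: [-2.083, -2.351, 0.001]
force: [-0.2, 0.4, -0.5]
opening: 0.0501
```

```bash
python3 - <<'E'
from h import *
p=read_camera("wrist"); crop(p,"w8.png",(200,60,440,300),3)
go([*fx(0.0170,-.001),.066],7)
E
```

```text
t 10.12 pos [ 0.5044 -0.0988  0.0678] q6 -0.41 open 0.05013312743463996 F [ 1.3  0.  -1.2]
turn deg [ 0.01  0.   -0.07] shift cm after turn [-0.02 -0.06  0.18]  (before turn axes) [-0.02 -0.06  0.18] fix [ 0.0172 -0.0016]
```

View pics/w8.png

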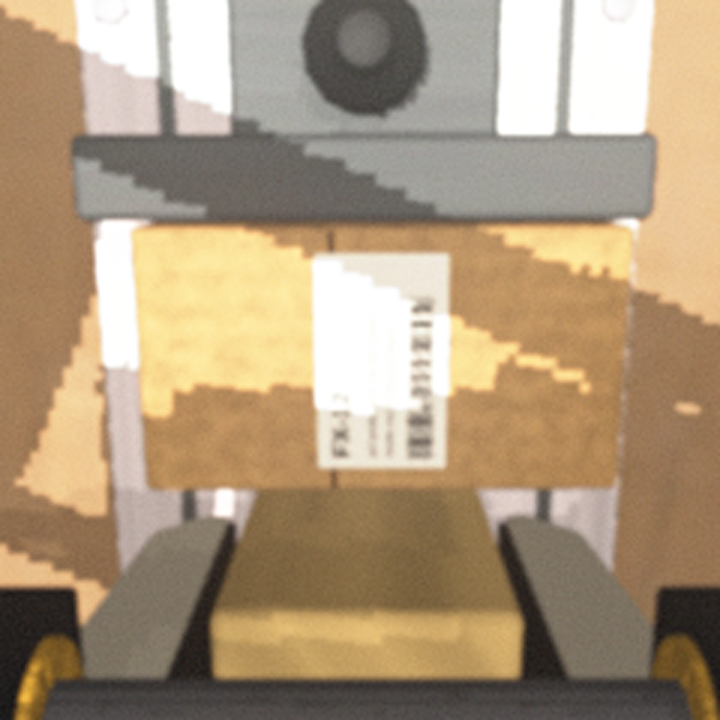

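drive_tool:
  plan:
    - {"claw": 0.6, "linear": [0, 0, 0.2], "angular": [0, 0, 0]}
    - {"claw": 0.6, "linear": [0, 0, 0.1], "angular": [0, 0, 0]}
    - {"claw": 0.6, "linear": [0, 0, 0], "angular": [0, 0, 0]}

```text
t: 10.5
tool_pos: [0.5043, -0.0988, 0.0647]
orientation: [2.083, 2.351, 0.0]
force: [0.1, 0.1, -0.3]
opening: 0.05
```

drive_tool:
  plan:
    - {"claw": 0.6, "linear": [0, 0, 0.1], "angular": [0, 0, 0]}
    - {"claw": 0.6, "linear": [0, 0, 0], "angular": [0, 0, 0]}

```text
t: 10.75
tool_pos: [0.5046, -0.0989, 0.0646]
orientation: [2.083, 2.351, 0.0]
force: [-1.8, 1.3, 7.1]
opening: 0.05
```

Contact at Fz ≈ 7 N, so the spacer is on the bed. Releasing.

drive_tool:
  plan:
    - {"claw": 0.6, "linear": [0, 0, -0.05], "angular": [0, 0, 0]}
    - {"claw": 0.25, "linear": [0, 0, 0], "angular": [0, 0, 0]}
    - {"claw": 0.25, "linear": [0, 0, 0], "angular": [0, 0, 0]}
    - {"claw": 0.25, "linear": [0, 0, 0], "angular": [0, 0, 0]}
    - {"claw": 0.25, "linear": [0, 0, 0], "angular": [0, 0, 0]}
    - {"claw": 0.25, "linear": [0, 0, -1], "angular": [0, 0, 0]}
    - {"claw": 0.25, "linear": [0, 0, -2.5], "angular": [0, 0, 0]}
    - {"claw": 0.2, "linear": [0, 0, -4], "angular": [0, 0, 0]}
    - {"claw": 0, "linear": [0, 0, -4], "angular": [0, 0, 0]}
    - {"claw": 0, "linear": [0, 0, 0], "angular": [0, 0, 0]}

```text
t: 12.0
tool_pos: [0.5069, -0.0996, 0.1843]
orientation: [2.078, 2.346, 0.005]
force: [0.7, 0.2, -0.8]
opening: 0.0896
```

```bash
python3 - <<'E'
from h import *
p=read_camera("wrist"); crop(p,"w9.png",(200,60,440,300),3)
f=lambda px,z:((unproj(p,px,z)[:,:2]-T0)@RF).round(4)
go([.534,.2482,.18],-17.8)
print(proj(p,[[*fx(.017+a,b),.098] for a in(-.007,.007) for b in (-.025,.025)]).round(1))
E
```

```text
t 12.05 pos [ 0.5056 -0.0992  0.1817] q6 -0.41 open 0.09095637956272473 F [-0.3 -0.2  0.1]
turn deg [ 0.26  0.05 24.73] shift cm after turn [33.94 -7.92  0.17]  (before turn axes) [34.14  7.01  0.14] fix [ 0.0167 -0.0028]
[[345.2 214. ]
 [286.6 214.2]
 [345.5 198.1]
 [286.1 198.3]]
```

View pics/w9.png

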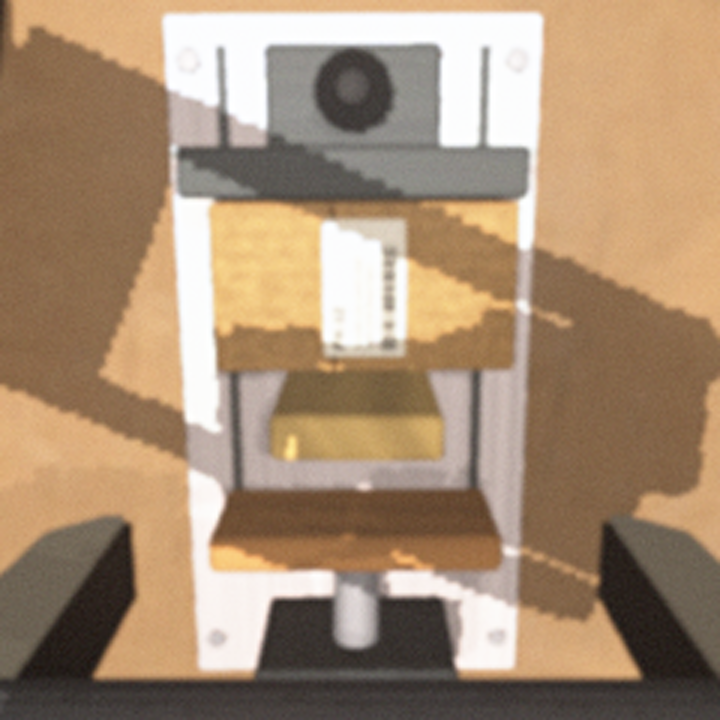

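Spacer 1 stands upright in front of the carton. Its top edges fall at rows 198 to 213, as predicted. Next I'll fetch spacer 2.

drive_tool:
  plan:
    - {"claw": 0, "linear": [5.7, 1.17, 0], "angular": [0, 0, 0]}
    - {"claw": 0, "linear": [5.7, 1.17, 0], "angular": [0, 0, 0]}
    - {"claw": 0, "linear": [5.7, 1.17, 0], "angular": [0, 0, 0]}
    - {"claw": 0, "linear": [5.7, 1.17, 0], "angular": [0, 0, 0]}
    - {"claw": 0, "linear": [5.7, 1.17, 0], "angular": [0, 0, 0]}
    - {"claw": 0, "linear": [5.7, 1.17, 0], "angular": [0, 0, 0]}
    - {"claw": 0, "linear": [0, 0, 0], "angular": [0, 0, 8.2]}
    - {"claw": 0, "linear": [0, 0, 0], "angular": [0, 0, 8.2]}
    - {"claw": 0, "linear": [0, 0, 0], "angular": [0, 0, 8.2]}
    - {"claw": 0, "linear": [0, 0, 0], "angular": [0, 0, 0]}

```text
t: 13.3
tool_pos: [0.5319, 0.249, 0.1777]
orientation: [-2.535, -1.855, 0.003]
force: [0.1, -0.2, 0.0]
opening: 0.0931
```

```bash
python3 - <<'E'
from h import *
p=read_camera("wrist"); crop(p,"w10.png",(240,80,400,280),3.5)
go([.5341,.2480,.062],-17.8)
print(proj(p,[(.5341,.2480,.095)]))
E
```

```text
t 13.35 pos [0.532  0.2489 0.178 ] q6 0.66 open 0.09304203567406867 F [-0.5 -0.1 -0.2]
turn deg [-0.09  0.07  0.31] shift cm after turn [-0.03  0.22 11.6 ]  (before turn axes) [-1.00e-02  2.40e-01  1.16e+01] fix [ 0.359  -0.0714]
[[325.21500087 208.84280061]]
```

View pics/w10.png

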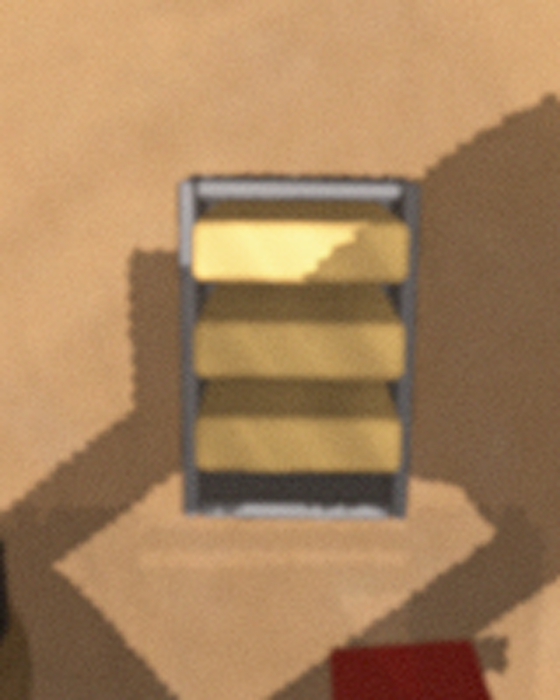

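drive_tool:
  plan:
    - {"claw": 0, "linear": [0, 0.22, 3], "angular": [0, 0, 0.3]}
    - {"claw": 0, "linear": [0, 0, 3.5], "angular": [0, 0, 0]}
    - {"claw": 0, "linear": [0, 0, 2.5], "angular": [0, 0, 0]}
    - {"claw": 0.3, "linear": [0, 0, 1.6], "angular": [0, 0, 0]}
    - {"claw": 0.3, "linear": [0, 0, 1], "angular": [0, 0, 0]}
    - {"claw": 0.6, "linear": [0, 0, 0], "angular": [0, 0, 0]}
    - {"claw": 0.6, "linear": [0, 0, 0], "angular": [0, 0, 0]}
    - {"claw": 0.6, "linear": [0, 0, 0], "angular": [0, 0, 0]}
    - {"claw": 0.6, "linear": [0, 0, 0], "angular": [0, 0, 0]}
    - {"claw": 0.6, "linear": [0, 0, 0], "angular": [0, 0, 0]}
    - {"claw": 0.6, "linear": [0, 0, 0], "angular": [0, 0, 0]}

```text
t: 14.72
tool_pos: [0.5355, 0.2488, 0.0642]
orientation: [2.541, 1.847, 0.003]
force: [-0.1, 0.4, 5.2]
opening: 0.0499
```

drive_tool:
  plan:
    - {"claw": 0.6, "linear": [0, 0, 0], "angular": [0, 0, 0]}
    - {"claw": 0.6, "linear": [0, 0, -1.5], "angular": [0, 0, 0]}
    - {"claw": 0.6, "linear": [0, 0, -3.5], "angular": [0, 0, 0]}
    - {"claw": 0.6, "linear": [0, 0, -4], "angular": [0, 0, 0]}
    - {"claw": 0.6, "linear": [0, 0, -4], "angular": [0, 0, 0]}
    - {"claw": 0.6, "linear": [0, 0, 0], "angular": [0, 0, 0]}

```text
t: 15.48
tool_pos: [0.5371, 0.2494, 0.1985]
orientation: [2.539, 1.846, 0.012]
force: [0.8, -0.1, -1.0]
opening: 0.0501
```

```bash
python3 - <<'E'
from h import *
p=read_camera("wrist"); crop(p,"w11.png",(200,80,440,300),3)
go([*fx(0.0005,-.003),.195],7)
inhand(p,[258,262,266],322)
E
```

```text
t 15.53 pos [0.5359 0.2489 0.1958] q6 0.66 open 0.05057788822032397 F [ 0.2 -0.2 -0.9]
turn deg [  0.21  -0.1  -24.97] shift cm after turn [-35.8   -7.22   0.08]  (before turn axes) [-3.55e+01  8.56e+00  2.00e-02] fix [ 0.3585 -0.0752]
row 258 tool xy mm [  9.3   0.6 -33. ]
row 262 tool xy mm [  7.2   0.6 -33. ]
row 266 tool xy mm [  5.1   0.6 -33. ]
```

View pics/w11.png

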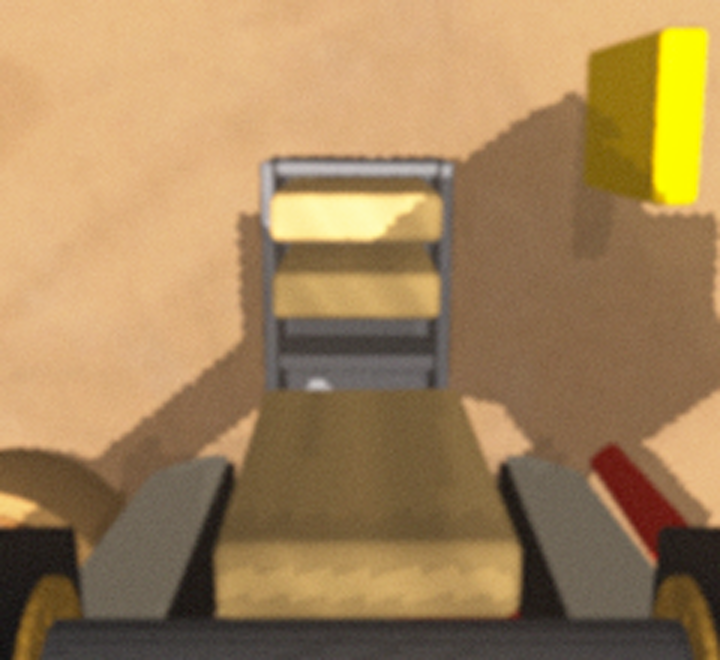

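drive_tool:
  plan:
    - {"claw": 0.6, "linear": [0, 0, 0], "angular": [0, 0, -8.3]}
    - {"claw": 0.6, "linear": [0, 0, 0], "angular": [0, 0, -8.3]}
    - {"claw": 0.6, "linear": [0, 0, 0], "angular": [0, 0, -8.3]}
    - {"claw": 0.6, "linear": [-4.5, -0.9, 0], "angular": [0, 0, 0]}
    - {"claw": 0.6, "linear": [-4.5, -0.9, 0], "angular": [0, 0, 0]}
    - {"claw": 0.6, "linear": [-4.5, -0.9, 0], "angular": [0, 0, 0]}
    - {"claw": 0.6, "linear": [-4.5, -0.9, 0], "angular": [0, 0, 0]}
    - {"claw": 0.6, "linear": [-4.5, -0.9, 0], "angular": [0, 0, 0]}
    - {"claw": 0.6, "linear": [-4.5, -0.9, 0], "angular": [0, 0, 0]}
    - {"claw": 0.6, "linear": [-4.5, -0.9, 0], "angular": [0, 0, 0]}
    - {"claw": 0.6, "linear": [-4.3, -0.9, 0], "angular": [0, 0, 0]}
    - {"claw": 0.6, "linear": [0, 0, 0], "angular": [0, 0, 0]}

```text
t: 17.02
tool_pos: [0.5051, -0.1179, 0.1916]
orientation: [-2.086, -2.346, 0.003]
force: [-0.5, 0.7, 0.0]
opening: 0.0502
```

drive_tool:
  plan:
    - {"claw": 0.6, "linear": [0, 0, 0], "angular": [0, 0, 0]}

```text
t: 17.15
tool_pos: [0.5058, -0.115, 0.192]
orientation: [-2.083, -2.349, 0.001]
force: [-0.2, 0.1, -1.0]
opening: 0.0503
```

```bash
python3 - <<'E'
from h import *
go([*fx(0.0000,-.003),.068],7)
E
```

```text
t 17.15 pos [ 0.5058 -0.115   0.192 ] q6 -0.44 open 0.05026577864222881 F [-0.2  0.1 -1. ]
turn deg [-0.1  -0.08 -0.11] shift cm after turn [-0.1  0.2 12.4]  (before turn axes) [-0.11  0.22 12.4 ] fix [ 0.001 -0.001]
```

drive_tool:
  plan:
    - {"claw": 0.6, "linear": [-0.1, 0.2, 1.5], "angular": [0, 0, 0]}
    - {"claw": 0.6, "linear": [0, 0, 1], "angular": [0, 0, 0]}
    - {"claw": 0.6, "linear": [0, 0, 0], "angular": [0, 0, 0]}
    - {"claw": 0.6, "linear": [0, 0, 0], "angular": [0, 0, 0]}

```text
t: 17.65
tool_pos: [0.5086, -0.116, 0.1681]
orientation: [-2.082, -2.352, 0.0]
force: [0.1, -0.5, -0.3]
opening: 0.0498
```

```bash
python3 - <<'E'
from h import *
p=read_camera("wrist"); crop(p,"w12.png",(240,140,400,300),5)
go([*fx(0.0000,-.003),.068],7)
E
```

```text
t 17.7 pos [ 0.5088 -0.1162  0.1684] q6 -0.44 open 0.05014668102790828 F [ 0.2  0.7 -0.6]
turn deg [ 0.02  0.01 -0.05] shift cm after turn [ 0.06 -0.08 10.04]  (before turn axes) [ 0.06 -0.09 10.04] fix [-0.0006 -0.0038]
```

View pics/w12.png

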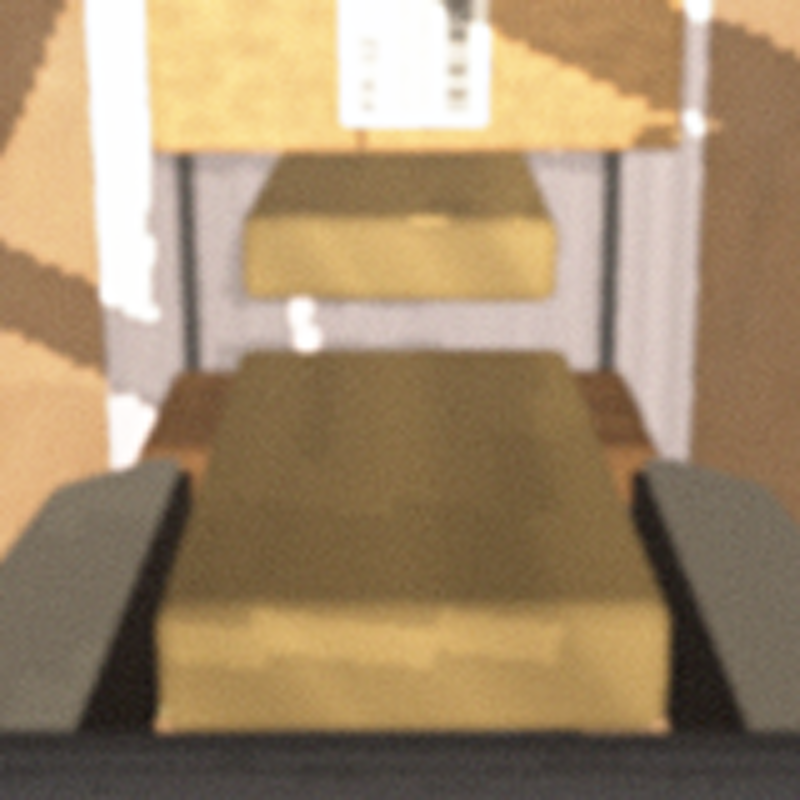

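```bash
python3 - <<'E'
from h import *
p=read_camera("wrist")
f=lambda px,z:((unproj(p,px,z)[:,:2]-T0)@RF).round(4)
print(f([(289,210.4),(352,210.4)],.111),f([(289,199.4),(350,199.4)],.098),f([(289,183),(350,183)],.098))
print(f([(276,232),(366,232)],.060))
E
```

```text
[[ 0.0055  0.0205]
 [ 0.0055 -0.027 ]] [[ 0.0107  0.0216]
 [ 0.0106 -0.0265]] [[ 0.0239  0.0213]
 [ 0.0238 -0.0262]]
[[-0.031   0.0389]
 [-0.0311 -0.0459]]
```

drive_tool:
  plan:
    - {"claw": 0.6, "linear": [0.2, -0.05, 1], "angular": [0, 0, 0]}
    - {"claw": 0.6, "linear": [0, 0, 2.5], "angular": [0, 0, 0]}
    - {"claw": 0.6, "linear": [0, 0, 3], "angular": [0, 0, 0]}
    - {"claw": 0.6, "linear": [0, 0, 2], "angular": [0, 0, 0]}
    - {"claw": 0.6, "linear": [0, 0, 1.2], "angular": [0, 0, 0]}
    - {"claw": 0.6, "linear": [0, 0, 0], "angular": [0, 0, 0]}
    - {"claw": 0.6, "linear": [0, 0, 0], "angular": [0, 0, 0]}

```text
t: 18.62
tool_pos: [0.5085, -0.1146, 0.072]
orientation: [2.082, 2.351, 0.001]
force: [-1.1, 0.6, -0.3]
opening: 0.0503
```

```bash
python3 - <<'E'
from h import *
p=read_camera("wrist"); crop(p,"w13.png",(200,100,440,300),3)
go([*fx(0.0015,-.003),.065],7)
E
```

```text
t 18.68 pos [ 0.5087 -0.1147  0.0722] q6 -0.44 open 0.05012080087570544 F [-0.9 -0.1 -0.8]
turn deg [ 0.09  0.04 -0.08] shift cm after turn [ 0.05 -0.09  0.72]  (before turn axes) [ 0.05 -0.09  0.72] fix [ 0.001  -0.0039]
```

View pics/w13.png

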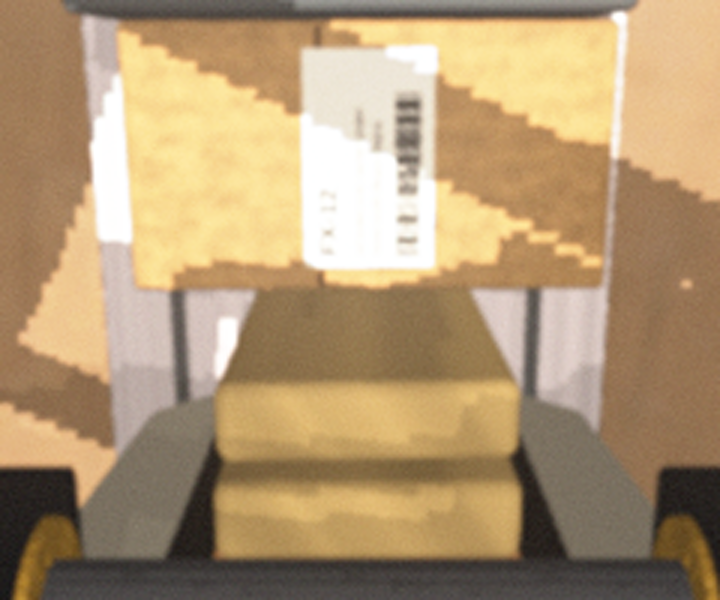

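drive_tool:
  plan:
    - {"claw": 0.6, "linear": [0, 0, 0.35], "angular": [0, 0, 0]}
    - {"claw": 0.6, "linear": [0, 0, 0.1], "angular": [0, 0, 0]}
    - {"claw": 0.6, "linear": [0, 0, 0], "angular": [0, 0, 0]}

```text
t: 19.05
tool_pos: [0.5081, -0.1146, 0.0672]
orientation: [2.083, 2.351, 0.0]
force: [-1.1, -0.6, 4.2]
opening: 0.0506
```

Contact at 4.2 N. Releasing.

drive_tool:
  plan:
    - {"claw": 0.25, "linear": [0, 0, 0], "angular": [0, 0, 0]}
    - {"claw": 0.25, "linear": [0, 0, 0], "angular": [0, 0, 0]}
    - {"claw": 0.25, "linear": [0, 0, 0], "angular": [0, 0, 0]}
    - {"claw": 0.25, "linear": [0, 0, 0], "angular": [0, 0, 0]}
    - {"claw": 0.25, "linear": [0, 0, -1], "angular": [0, 0, 0]}
    - {"claw": 0.25, "linear": [0, 0, -2.5], "angular": [0, 0, 0]}
    - {"claw": 0.2, "linear": [0, 0, -4], "angular": [0, 0, 0]}
    - {"claw": 0, "linear": [0, 0, -4], "angular": [0, 0, 0]}
    - {"claw": 0, "linear": [0, 0, 0], "angular": [0, 0, 0]}

```text
t: 20.18
tool_pos: [0.5105, -0.1153, 0.1868]
orientation: [2.078, 2.346, 0.005]
force: [-0.2, -0.3, 0.2]
opening: 0.0896
```

```bash
python3 - <<'E'
from h import *
p=read_camera("wrist"); crop(p,"w14.png",(200,60,440,300),3)
go([.541,.2700,.18],-17.8)
E
```

```text
t 20.23 pos [ 0.5093 -0.1149  0.1843] q6 -0.44 open 0.09188988952322215 F [-0.2 -0.8 -0.7]
turn deg [ 0.26  0.06 24.73] shift cm after turn [37.61 -8.74  0.43]  (before turn axes) [37.82  7.79  0.39] fix [ 0.0007 -0.0045]
```

View pics/w14.png

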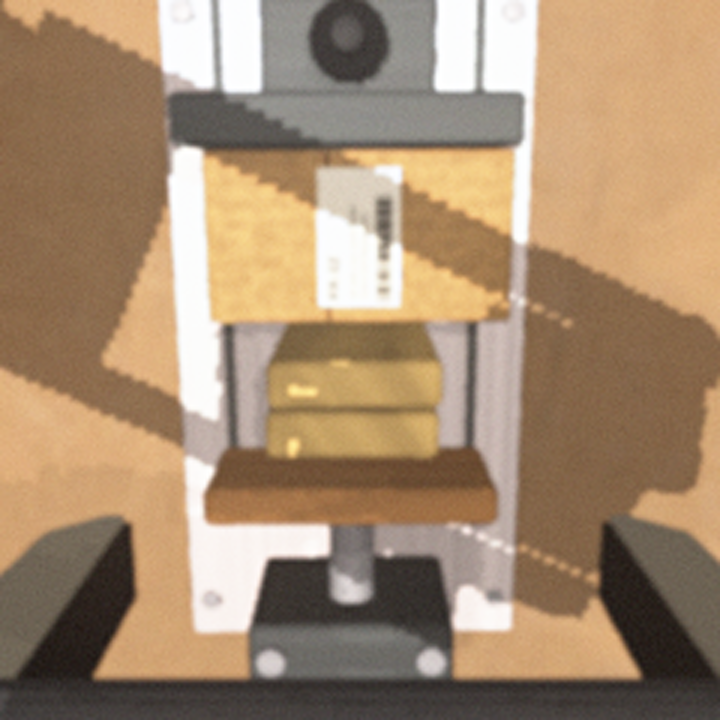

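```bash
python3 - <<'E'
from h import *
p=read_camera("wrist")
f=lambda px,z:((unproj(p,px,z)[:,:2]-T0)@RF).round(4)
print(f([(289,212.5),(345,212.5)],.098),f([(289,196.7),(345,196.7)],.098),f([(270,222.5),(363,222.5)],.060),f([(270,167),(369,167)],.048))
E
```

```text
[[-0.0038  0.0227]
 [-0.004  -0.025 ]] [[ 0.01    0.0223]
 [ 0.0099 -0.0247]] [[-0.0258  0.0459]
 [-0.0261 -0.0461]] [[ 0.0275  0.0454]
 [ 0.0273 -0.0519]]
```

drive_tool:
  plan:
    - {"claw": 0, "linear": [6.1, 1.26, 0], "angular": [0, 0, 0]}
    - {"claw": 0, "linear": [6.1, 1.26, 0], "angular": [0, 0, 0]}
    - {"claw": 0, "linear": [6.1, 1.26, 0], "angular": [0, 0, 0]}
    - {"claw": 0, "linear": [6.1, 1.26, 0], "angular": [0, 0, 0]}
    - {"claw": 0, "linear": [6.1, 1.26, 0], "angular": [0, 0, 0]}
    - {"claw": 0, "linear": [6.1, 1.26, 0], "angular": [0, 0, 0]}
    - {"claw": 0, "linear": [1.2, 0.3, 0], "angular": [0, 0, 8.2]}
    - {"claw": 0, "linear": [0, 0, 0], "angular": [0, 0, 8.2]}
    - {"claw": 0, "linear": [0, 0, 0], "angular": [0, 0, 8.3]}
    - {"claw": 0, "linear": [0, 0, 0], "angular": [0, 0, 0]}

```text
t: 21.52
tool_pos: [0.5393, 0.27, 0.1798]
orientation: [-2.536, -1.853, 0.004]
force: [0.6, -0.3, 0.7]
opening: 0.0929
```

```bash
python3 - <<'E'
from h import *
p=read_camera("wrist"); crop(p,"w15.png",(240,80,400,280),3.5)
go([.541,.2702,.064],-17.8)
print(proj(p,[(.541,.2702,.095)]))
E
```

```text
t 21.57 pos [0.5395 0.27   0.1801] q6 0.69 open 0.09317913197188751 F [ 0.4 -0.1  0.4]
turn deg [-0.11  0.09  0.21] shift cm after turn [ 0.06  0.14 11.61]  (before turn axes) [ 0.08  0.16 11.61] fix [ 0.379  -0.0814]
[[324.23035029 207.08525084]]
```

View pics/w15.png

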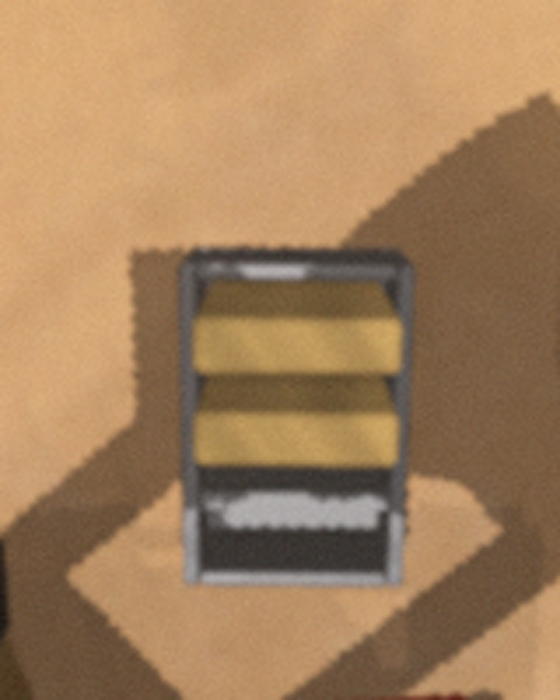

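drive_tool:
  plan:
    - {"claw": 0, "linear": [0.1, 0.14, 3], "angular": [0, 0, 0.2]}
    - {"claw": 0, "linear": [0, 0, 3.5], "angular": [0, 0, 0]}
    - {"claw": 0, "linear": [0, 0, 2.5], "angular": [0, 0, 0]}
    - {"claw": 0.3, "linear": [0, 0, 1.6], "angular": [0, 0, 0]}
    - {"claw": 0.3, "linear": [0, 0, 1], "angular": [0, 0, 0]}
    - {"claw": 0.6, "linear": [0, 0, 0], "angular": [0, 0, 0]}
    - {"claw": 0.6, "linear": [0, 0, 0], "angular": [0, 0, 0]}
    - {"claw": 0.6, "linear": [0, 0, 0], "angular": [0, 0, 0]}
    - {"claw": 0.6, "linear": [0, 0, 0], "angular": [0, 0, 0]}
    - {"claw": 0.6, "linear": [0, 0, 0], "angular": [0, 0, 0]}
    - {"claw": 0.6, "linear": [0, 0, 0], "angular": [0, 0, 0]}

```text
t: 22.95
tool_pos: [0.5427, 0.2712, 0.0668]
orientation: [2.541, 1.847, 0.003]
force: [-1.1, 0.6, 5.9]
opening: 0.0501
```

drive_tool:
  plan:
    - {"claw": 0.6, "linear": [0, 0, 0], "angular": [0, 0, 0]}
    - {"claw": 0.6, "linear": [0, 0, -1.5], "angular": [0, 0, 0]}
    - {"claw": 0.6, "linear": [0, 0, -3.5], "angular": [0, 0, 0]}
    - {"claw": 0.6, "linear": [0, 0, -4], "angular": [0, 0, 0]}
    - {"claw": 0.6, "linear": [0, 0, -4], "angular": [0, 0, 0]}
    - {"claw": 0.6, "linear": [0, 0, 0], "angular": [0, 0, 0]}

```text
t: 23.7
tool_pos: [0.5442, 0.2718, 0.2012]
orientation: [2.54, 1.846, 0.012]
force: [0.6, 0.4, -0.1]
opening: 0.0502
```

```bash
python3 - <<'E'
from h import *
p=read_camera("wrist"); crop(p,"w16.png",(200,80,440,300),3)
go([*fx(-0.0150,-.0025),.195],7)
E
```

```text
t 23.75 pos [0.543  0.2713 0.1984] q6 0.69 open 0.050397913628396206 F [-0.  -0.8 -0.6]
turn deg [  0.22  -0.11 -24.97] shift cm after turn [-39.49  -8.26   0.34]  (before turn axes) [-39.28   9.18   0.26] fix [ 0.3799 -0.0851]
```

View pics/w16.png

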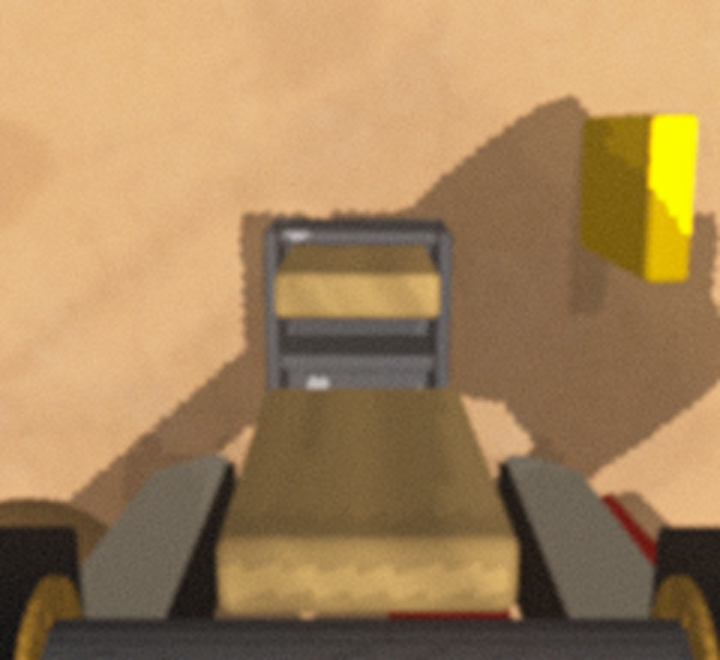

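drive_tool:
  plan:
    - {"claw": 0.6, "linear": [0, 0, 0], "angular": [0, 0, -8.3]}
    - {"claw": 0.6, "linear": [0, 0, 0], "angular": [0, 0, -8.3]}
    - {"claw": 0.6, "linear": [0, 0, 0], "angular": [0, 0, -8.3]}
    - {"claw": 0.6, "linear": [-5, -1.03, 0], "angular": [0, 0, 0]}
    - {"claw": 0.6, "linear": [-5, -1.03, 0], "angular": [0, 0, 0]}
    - {"claw": 0.6, "linear": [-5, -1.03, 0], "angular": [0, 0, 0]}
    - {"claw": 0.6, "linear": [-5, -1.03, 0], "angular": [0, 0, 0]}
    - {"claw": 0.6, "linear": [-5, -1.03, 0], "angular": [0, 0, 0]}
    - {"claw": 0.6, "linear": [-5, -1.03, 0], "angular": [0, 0, 0]}
    - {"claw": 0.6, "linear": [-5, -1.03, 0], "angular": [0, 0, 0]}
    - {"claw": 0.6, "linear": [-4.6, -1.03, 0], "angular": [0, 0, 0]}
    - {"claw": 0.6, "linear": [0, 0, 0], "angular": [0, 0, 0]}

```text
t: 25.25
tool_pos: [0.5064, -0.1348, 0.1941]
orientation: [-2.087, -2.345, 0.003]
force: [-0.2, 0.1, 0.2]
opening: 0.0502
```

drive_tool:
  plan:
    - {"claw": 0.6, "linear": [-0.05, 0.25, 1.5], "angular": [0, 0, 0]}
    - {"claw": 0.6, "linear": [0, 0, 1.2], "angular": [0, 0, 0]}
    - {"claw": 0.6, "linear": [0, 0, 0], "angular": [0, 0, 0]}
    - {"claw": 0.6, "linear": [0, 0, 0], "angular": [0, 0, 0]}

```text
t: 25.75
tool_pos: [0.5105, -0.1316, 0.1685]
orientation: [-2.081, -2.353, 0.0]
force: [0.5, 0.2, -1.0]
opening: 0.0497
```

```bash
python3 - <<'E'
from h import *
p=read_camera("wrist"); crop(p,"w17.png",(240,140,400,300),5)
go([*fx(-.0165,-.0025),.067],7)
E
```

```text
t 25.8 pos [ 0.5107 -0.1319  0.1689] q6 -0.47 open 0.04973240538642351 F [-0.2 -0.7 -0.3]
turn deg [ 0.02  0.01 -0.02] shift cm after turn [-1.000e-02 -1.300e-01  1.019e+01]  (before turn axes) [-1.000e-02 -1.400e-01  1.019e+01] fix [-0.0164 -0.0038]
```

View pics/w17.png

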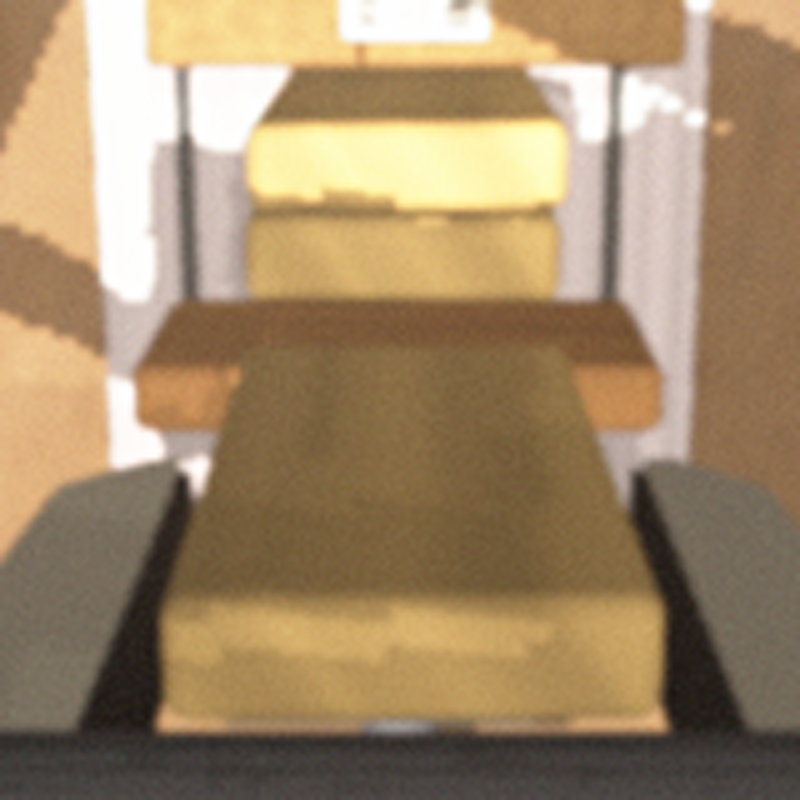

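```bash
python3 - <<'E'
from h import *
p=read_camera("wrist")
f=lambda px,z:((unproj(p,px,z)[:,:2]-T0)@RF).round(4)
print(f([(289,209),(352,209)],.107),f([(289,199.8),(350,199.8)],.098),f([(270,212.8),(370,212.8)],.060),"top",f([(320,260),(320,282)],.197))
E
```

```text
[[-0.0106  0.021 ]
 [-0.0106 -0.0274]] [[-0.0056  0.0217]
 [-0.0057 -0.0265]] [[-0.0281  0.0439]
 [-0.0281 -0.049 ]] top [[-0.0099 -0.0033]
 [-0.0218 -0.0032]]
```

drive_tool:
  plan:
    - {"claw": 0.6, "linear": [0.1, -0.05, 1], "angular": [0, 0, 0]}
    - {"claw": 0.6, "linear": [0, 0, 2.5], "angular": [0, 0, 0]}
    - {"claw": 0.6, "linear": [0, 0, 3], "angular": [0, 0, 0]}
    - {"claw": 0.6, "linear": [0, 0, 2], "angular": [0, 0, 0]}
    - {"claw": 0.6, "linear": [0, 0, 0.8], "angular": [0, 0, 0]}
    - {"claw": 0.6, "linear": [0, 0, 0], "angular": [0, 0, 0]}
    - {"claw": 0.6, "linear": [0, 0, 0], "angular": [0, 0, 0]}

```text
t: 26.72
tool_pos: [0.5106, -0.1317, 0.0767]
orientation: [2.082, 2.35, 0.001]
force: [-0.2, -0.1, -0.4]
opening: 0.05
```

```bash
python3 - <<'E'
from h import *
p=read_camera("wrist"); crop(p,"w18.png",(200,100,440,300),3)
go([*fx(-.0150,-.003),.065],7)
E
```

```text
t 26.77 pos [ 0.5106 -0.1318  0.0768] q6 -0.47 open 0.050033949270233864 F [-0.2 -0.2 -0.5]
turn deg [ 0.1   0.05 -0.07] shift cm after turn [ 0.12 -0.08  1.18]  (before turn axes) [ 0.13 -0.08  1.18] fix [-0.0162 -0.0038]
```

View pics/w18.png

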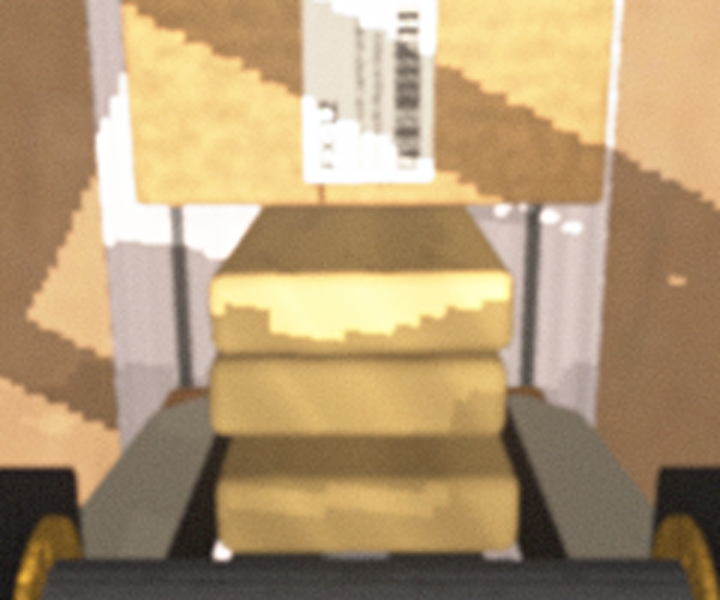

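drive_tool:
  plan:
    - {"claw": 0.6, "linear": [0.1, 0, 0.4], "angular": [0, 0, 0]}
    - {"claw": 0.6, "linear": [0, 0, 0.2], "angular": [0, 0, 0]}
    - {"claw": 0.6, "linear": [0, 0, 0.1], "angular": [0, 0, 0]}
    - {"claw": 0.6, "linear": [0, 0, 0], "angular": [0, 0, 0]}

```text
t: 27.28
tool_pos: [0.5097, -0.1308, 0.0696]
orientation: [2.083, 2.351, -0.001]
force: [-4.2, 0.8, 9.6]
opening: 0.0499
```

drive_tool:
  plan:
    - {"claw": 0.6, "linear": [0, 0, -0.05], "angular": [0, 0, 0]}
    - {"claw": 0.25, "linear": [0, 0, 0], "angular": [0, 0, 0]}
    - {"claw": 0.25, "linear": [0, 0, 0], "angular": [0, 0, 0]}
    - {"claw": 0.25, "linear": [0, 0, 0], "angular": [0, 0, 0]}
    - {"claw": 0.25, "linear": [0, 0, 0], "angular": [0, 0, 0]}
    - {"claw": 0.25, "linear": [0, 0, -1], "angular": [0, 0, 0]}
    - {"claw": 0.25, "linear": [0, 0, -2.5], "angular": [0, 0, 0]}
    - {"claw": 0.25, "linear": [0, 0, -4], "angular": [0, 0, 0]}
    - {"claw": 1, "linear": [0, 0, -4], "angular": [0, 0, 0]}
    - {"claw": 1, "linear": [0, 0, 0], "angular": [0, 0, 0]}

```text
t: 28.52
tool_pos: [0.5123, -0.1314, 0.1893]
orientation: [2.078, 2.346, 0.005]
force: [-0.5, -0.1, 0.6]
opening: 0.0541
```

```bash
python3 - <<'E'
from h import *
p=read_camera("wrist"); crop(p,"w19.png",(200,60,440,300),3)
go([*fx(-.205,0),.185],7)
E
```

```text
t 28.57 pos [ 0.5111 -0.1309  0.1867] q6 -0.47 open 0.05025742360177819 F [-0.6 -0.3 -0.4]
turn deg [ 0.23  0.12 -0.07] shift cm after turn [-18.95  -0.43   0.17]  (before turn axes) [-18.95  -0.41   0.21] fix [-0.0155 -0.0043]
```

View pics/w19.png

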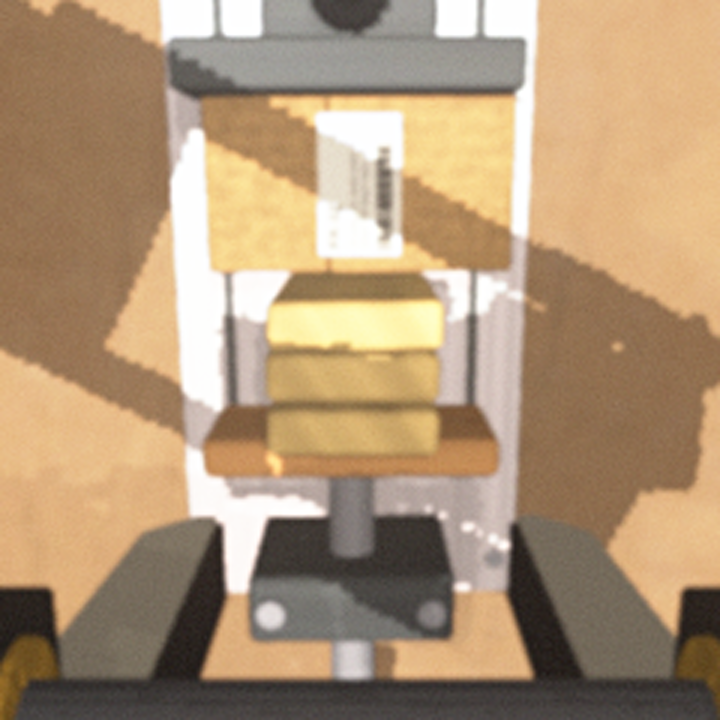

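All three spacers stand upright, face to face, in front of the jaw. Next I'll move behind the push plate with the fingers shut.

drive_tool:
  plan:
    - {"claw": 1, "linear": [-4.9, -0.05, 0], "angular": [0, 0, 0]}
    - {"claw": 1, "linear": [-4.9, -0.05, 0], "angular": [0, 0, 0]}
    - {"claw": 1, "linear": [-4.9, -0.05, 0], "angular": [0, 0, 0]}
    - {"claw": 1, "linear": [-4.9, -0.05, 0], "angular": [0, 0, 0]}
    - {"claw": 1, "linear": [0, 0, 0], "angular": [0, 0, 0]}
    - {"claw": 1, "linear": [0, 0, 0], "angular": [0, 0, 0]}
    - {"claw": 1, "linear": [0, 0, 0], "angular": [0, 0, 0]}

```text
t: 29.45
tool_pos: [0.5312, -0.324, 0.1837]
orientation: [-2.081, -2.352, -0.0]
force: [-0.1, 0.2, -0.3]
opening: 0.0003
```

```bash
python3 - <<'E'
from h import *
p=read_camera("wrist"); cv2.imwrite("pics/w20.png",p["pixels"][:,:,::-1])
print(proj(p,[[*fx(-.175,y),.085] for y in (-.025,.025)]))
p=read_camera("scene"); crop(p,"s20.png",(290,80,410,230),5)
go([*fx(-.205,-.001),.045],7)
E
```

```text
[[349.59098205 164.86971336]
 [291.35453647 164.87911644]]
t 29.55 pos [ 0.5315 -0.3242  0.1842] q6 -0.75 open 0.0006768229149392202 F [ 0.1 -0.4  0.8]
turn deg [ 0.   -0.01  0.01] shift cm after turn [ 0.47 -0.   13.92]  (before turn axes) [ 0.47 -0.   13.92] fix [-0.2097 -0.001 ]
```

View pics/w20.png

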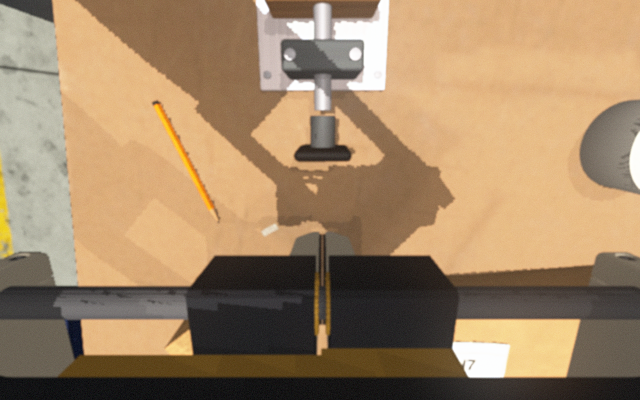

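View pics/s20.png

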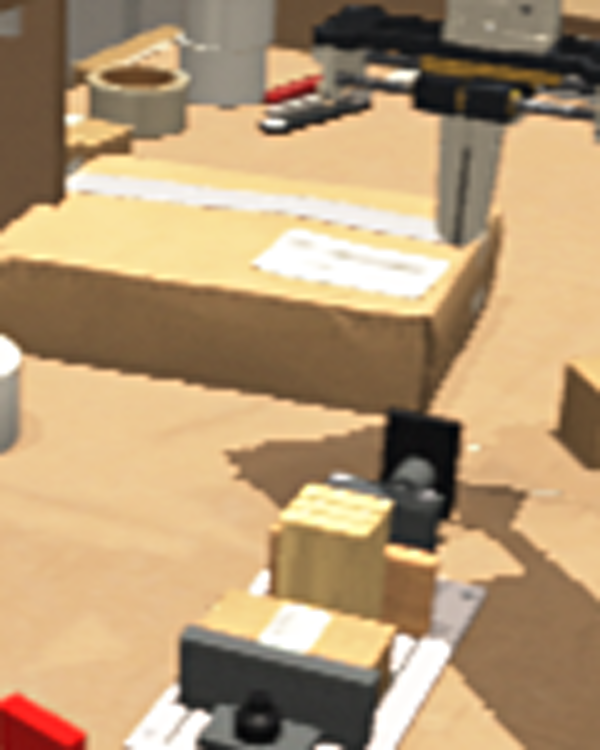

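```bash
python3 - <<'E'
from h import *
p=read_camera("top"); 
for z in (.06,.1): print(unproj(p,[(500,200),(606,183),(474,72)],z).round(3))
p=read_camera("wrist"); crop(p,"w21.png",(270,80,370,260),4)
E
```

```text
[[ 0.596 -0.435  0.06 ]
 [ 0.643 -0.691  0.06 ]
 [ 0.914 -0.382  0.06 ]]
[[ 0.589 -0.419  0.1  ]
 [ 0.635 -0.665  0.1  ]
 [ 0.896 -0.367  0.1  ]]
```

drive_tool:
  plan:
    - {"claw": 1, "linear": [0.2, 0, 4], "angular": [0, 0, 0]}
    - {"claw": 1, "linear": [0, -0.1, 4], "angular": [0, 0, 0]}
    - {"claw": 1, "linear": [0, 0, 4], "angular": [0, 0, 0]}
    - {"claw": 1, "linear": [0, 0, 1.9], "angular": [0, 0, 0]}
    - {"claw": 1, "linear": [0, 0, 0], "angular": [0, 0, 0]}
    - {"claw": 1, "linear": [0, 0, 0], "angular": [0, 0, 0]}

```text
t: 30.4
tool_pos: [0.5313, -0.3242, 0.0472]
orientation: [2.081, 2.35, 0.0]
force: [-0.2, 0.1, -0.1]
opening: 0.0004
```

```bash
python3 - <<'E'
from h import *
p=read_camera("wrist"); cv2.imwrite("pics/w22.png",p["pixels"][:,:,::-1])
go([*fx(-.1825,-.001),.045],7); print(read_state()["force"])
E
```

```text
t 30.45 pos [ 0.5315 -0.3244  0.0475] q6 -0.75 open 0.0007252001207545436 F [-0.4 -0.3  0.4]
turn deg [ 0.15  0.14 -0.07] shift cm after turn [ 2.75 -0.01  0.25]  (before turn axes) [ 2.75 -0.01  0.25] fix [-0.21   -0.0011]
[-0.42019084 -0.25615817  0.42473372]
```

View pics/w22.png

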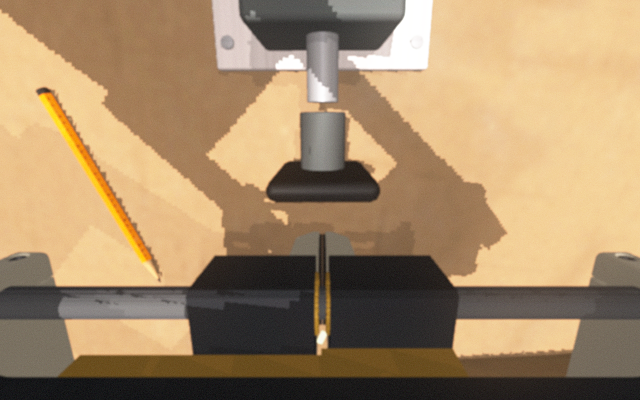

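drive_tool:
  plan:
    - {"claw": 1, "linear": [1, 0, 0], "angular": [0, 0, 0]}
    - {"claw": 1, "linear": [1, 0, 0], "angular": [0, 0, 0]}
    - {"claw": 1, "linear": [0.4, 0, 0], "angular": [0, 0, 0]}
    - {"claw": 1, "linear": [0.3, 0, 0], "angular": [0, 0, 0]}
    - {"claw": 1, "linear": [0.2, 0, 0], "angular": [0, 0, 0]}
    - {"claw": 1, "linear": [0.2, 0, 0], "angular": [0, 0, 0]}
    - {"claw": 1, "linear": [0, 0, 0], "angular": [0, 0, 0]}
    - {"claw": 1, "linear": [0, 0, 0], "angular": [0, 0, 0]}

```text
t: 31.45
tool_pos: [0.5264, -0.2928, 0.0452]
orientation: [2.083, 2.351, 0.0]
force: [-0.2, -0.8, 1.3]
opening: 0.0006
```

```bash
python3 - <<'E'
from h import *
p=read_camera("wrist"); crop(p,"w23.png",(240,60,400,280),2.7)
p=read_camera("scene"); crop(p,"s23.png",(290,100,410,230),5)
go([*fx(-.1825,-.001),.045],7); print(RF.T@read_state()["force"][:2])
E
```

```text
t 31.55 pos [ 0.5264 -0.2928  0.0451] q6 -0.71 open 0.0004170072367507003 F [ 0.2 -0.7  0.2]
turn deg [ 0.    0.   -0.08] shift cm after turn [-0.45  0.12  0.01]  (before turn axes) [-0.45  0.12  0.01] fix [-0.178   0.0002]
[-0.66889824 -0.08847711]
```

View pics/s23.png

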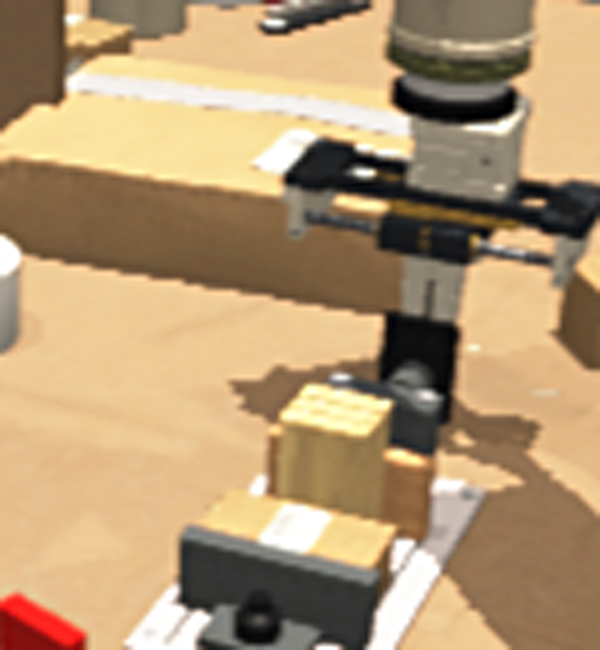

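View pics/w23.png

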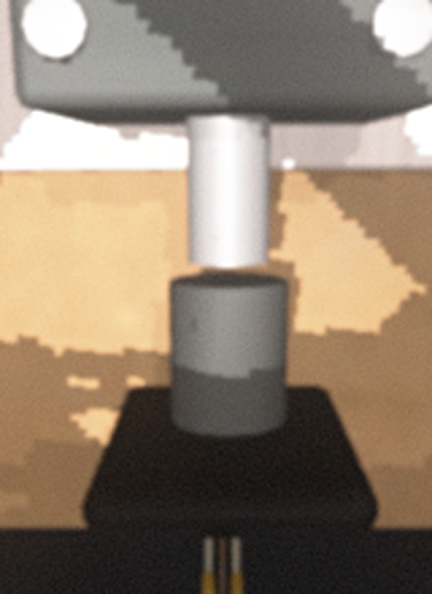

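drive_tool:
  plan:
    - {"claw": 1, "linear": [0.15, 0, 0], "angular": [0, 0, 0]}
    - {"claw": 1, "linear": [0.15, 0, 0], "angular": [0, 0, 0]}
    - {"claw": 1, "linear": [0.15, 0, 0], "angular": [0, 0, 0]}
    - {"claw": 1, "linear": [0.15, 0, 0], "angular": [0, 0, 0]}
    - {"claw": 1, "linear": [0, 0, 0], "angular": [0, 0, 0]}
    - {"claw": 1, "linear": [0, 0, 0], "angular": [0, 0, 0]}

```text
t: 32.3
tool_pos: [0.5257, -0.2867, 0.0452]
orientation: [2.083, 2.351, 0.0]
force: [-0.3, -1.7, 0.8]
opening: 0.0005
```

drive_tool:
  plan:
    - {"claw": 1, "linear": [0.15, 0, 0], "angular": [0, 0, 0]}
    - {"claw": 1, "linear": [0.15, 0, 0], "angular": [0, 0, 0]}
    - {"claw": 1, "linear": [0.15, 0, 0], "angular": [0, 0, 0]}
    - {"claw": 1, "linear": [0, 0, 0], "angular": [0, 0, 0]}
    - {"claw": 1, "linear": [0, 0, 0], "angular": [0, 0, 0]}

```text
t: 32.92
tool_pos: [0.5251, -0.2823, 0.0452]
orientation: [2.083, 2.351, -0.0]
force: [0.7, -2.8, 0.4]
opening: 0.0005
```

```bash
python3 - <<'E'
from h import *
p=read_camera("scene"); crop(p,"s24.png",(290,100,410,230),5)
p=read_camera("top"); crop(p,"t24.png",(300,190,450,290),5)
go([*fx(-.1825,-.001),.045],7); print(RF.T@read_state()["force"][:2])
E
```

```text
t 33.02 pos [ 0.5251 -0.2823  0.0452] q6 -0.7 open 0.0008291919834606601 F [ 1.3 -2.4  0.7]
turn deg [ 0.    0.01 -0.07] shift cm after turn [-1.51  0.12  0.02]  (before turn axes) [-1.51  0.12  0.02] fix [-0.1674  0.0002]
[-2.55073059 -0.98012003]
```

View pics/s24.png

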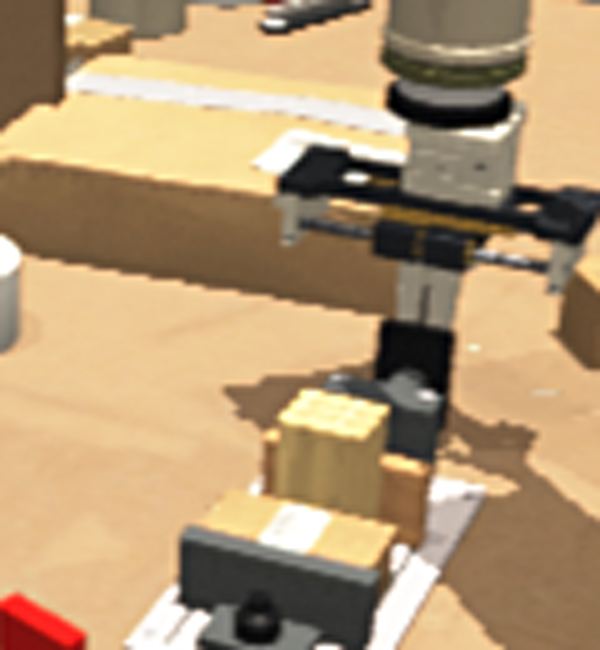

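View pics/t24.png

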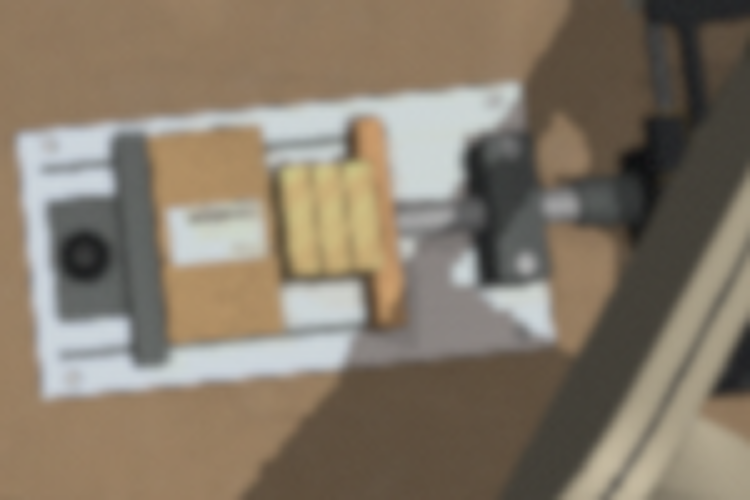

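Jaw moving, stack upright, about 2.5 N. I'll keep pushing slowly.

drive_tool:
  plan:
    - {"claw": 1, "linear": [0.15, 0, 0], "angular": [0, 0, 0]}
    - {"claw": 1, "linear": [0.15, 0, 0], "angular": [0, 0, 0]}
    - {"claw": 1, "linear": [0, 0, 0], "angular": [0, 0, 0]}
    - {"claw": 1, "linear": [0, 0, 0], "angular": [0, 0, 0]}

```text
t: 33.52
tool_pos: [0.5248, -0.2793, 0.0452]
orientation: [2.083, 2.352, -0.0]
force: [1.0, -3.9, 1.0]
opening: 0.0004
```

drive_tool:
  plan:
    - {"claw": 1, "linear": [0.15, 0, 0], "angular": [0, 0, 0]}
    - {"claw": 1, "linear": [0.15, 0, 0], "angular": [0, 0, 0]}
    - {"claw": 1, "linear": [0, 0, 0], "angular": [0, 0, 0]}
    - {"claw": 1, "linear": [0, 0, 0], "angular": [0, 0, 0]}

```text
t: 34.02
tool_pos: [0.5244, -0.2766, 0.0452]
orientation: [2.083, 2.351, -0.001]
force: [0.7, -5.4, 0.6]
opening: 0.0006
```

drive_tool:
  plan:
    - {"claw": 1, "linear": [0.15, 0, 0], "angular": [0, 0, 0]}
    - {"claw": 1, "linear": [0.15, 0, 0], "angular": [0, 0, 0]}
    - {"claw": 1, "linear": [0, 0, 0], "angular": [0, 0, 0]}
    - {"claw": 1, "linear": [0, 0, 0], "angular": [0, 0, 0]}

```text
t: 34.52
tool_pos: [0.5241, -0.2741, 0.0453]
orientation: [2.083, 2.35, -0.001]
force: [1.1, -8.8, -1.1]
opening: 0.0004
```

```bash
python3 - <<'E'
from h import *
F=[]
for k in range(6):
    p=read_camera("wrist"); F.append(RF.T@read_state()["force"][:2])
print(np.round(F,1),np.mean(F,0)); crop(p,"w25.png",(200,40,440,280),2.5)
p=read_camera("top"); crop(p,"t25.png",(300,190,450,290),5)
go([*fx(-.1825,-.001),.045],7)
p=read_camera("scene"); crop(p,"s25.png",(300,150,400,230),7)
E
```

```text
[[-8.7 -0.3]
 [-8.   0. ]
 [-8.5  0.4]
 [-8.   0.1]
 [-8.3 -0.8]
 [-7.6 -0.5]] [-8.1705178  -0.17871057]
t 34.88 pos [ 0.5241 -0.2741  0.0453] q6 -0.69 open 0.0006858014360981022 F [ 1.2 -7.9 -0.6]
turn deg [ 0.02  0.08 -0.08] shift cm after turn [-2.34  0.12  0.03]  (before turn axes) [-2.34  0.12  0.03] fix [-0.1591  0.0002]
```

View pics/w25.png

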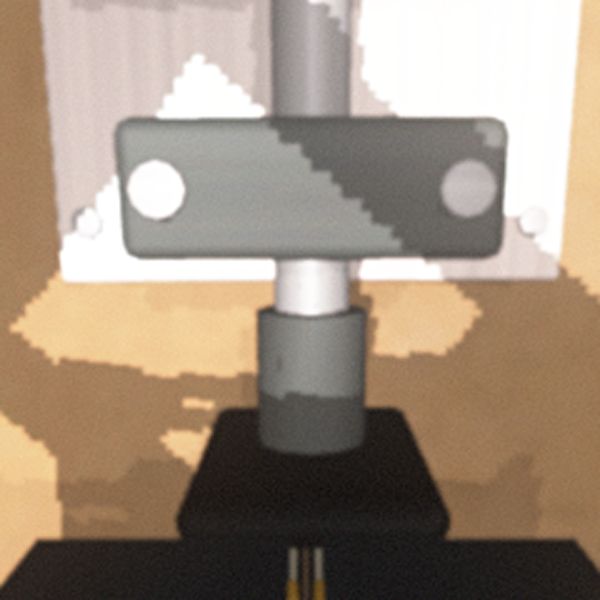

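View pics/t25.png

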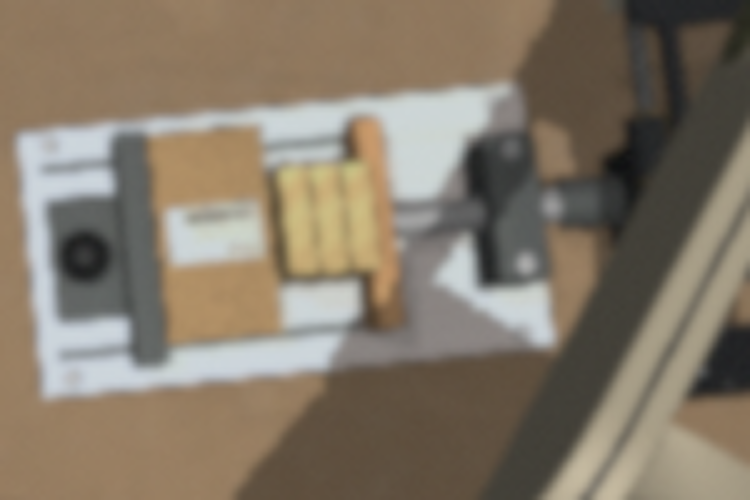

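View pics/s25.png

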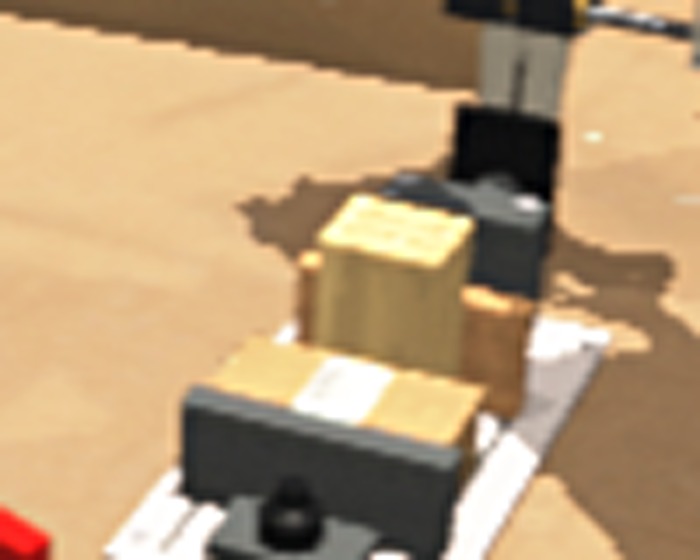

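```bash
python3 - <<'E'
from h import *
p=read_camera("top"); crop(p,"t26.png",(325,205,390,265),12)
E
```

```text
(no output)
```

View pics/t26.png

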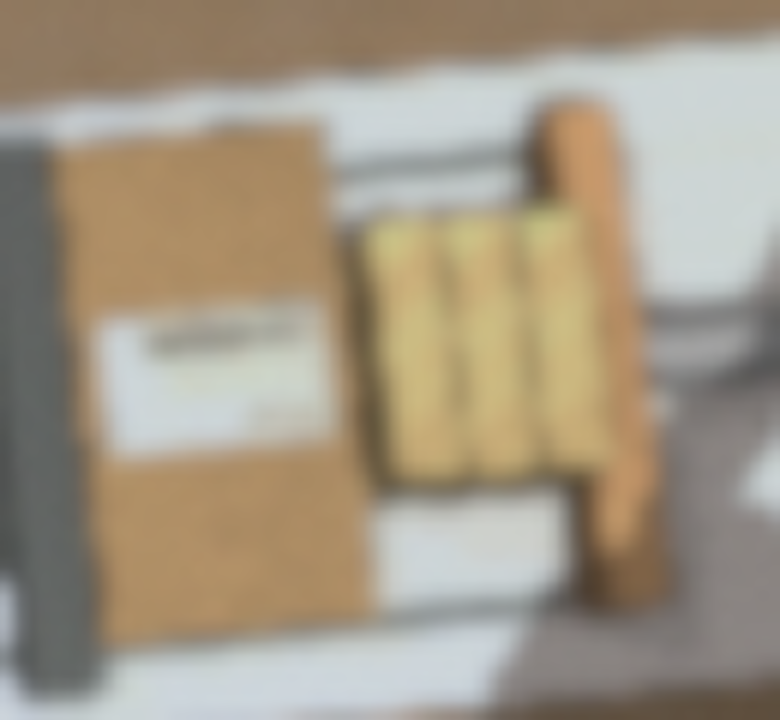

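```bash
python3 - <<'E'
from h import *
p=read_camera("top")
f=lambda px,z:((unproj(p,np.array(px)/12+[325,205]-.46,z)[:,:2]-T0)@RF).round(4)
print("carton near top",f([(325,125),(375,615)],.048),"stack far",f([(367,225),(390,475)],.098),"stack near",f([(578,215),(603,470)],.098),"jaw rear top",f([(612,105),(668,600)],.06),"jaw face",f([(538,105),(583,590)],.06))
print("carton far", f([(55,155),(103,640)],.048))
print(f([(0,125)],.008))
E
```

```text
carton near top [[ 0.0252 -0.0515]
 [ 0.0262  0.0454]] stack far [[ 0.0247 -0.026 ]
 [ 0.0257  0.0212]] stack near [[-0.0151 -0.024 ]
 [-0.0142  0.0242]] jaw rear top [[-0.03   -0.0485]
 [-0.0294  0.0484]] jaw face [[-0.0156 -0.0499]
 [-0.0132  0.0449]]
carton far [[ 0.079  -0.0507]
 [ 0.0796  0.045 ]]
[[ 0.0872 -0.0626]]
```

The stack's far face (0.025) matches the carton face (0.0255). The jaw-side face (-0.0146) matches the jaw face (-0.0145), so the stack is tight. Force is about 8.2 N, which means roughly 11.7 mm of spring compression. I'll do a last bystander check and then hand in.

```bash
python3 - <<'E'
from h import *
p=read_camera("top"); a=cv2.imread("pics/top0.png")
for n in ("brown_tape","masking_tape","stapler","black_marker"): print(n,[(np.round(d["at"],3),round(d["p"],2)) for d in search_frame(p,n)][:1])
F=[]
for k in range(4):
    read_camera("wrist"); F.append((RF.T@read_state()["force"][:2])[0])
print(np.mean(F), read_state()["t"]); print(close_job())
E
```

```text
brown_tape [(array([0.367, 0.195, 0.046]), 0.86)]
masking_tape [(array([ 0.505, -0.156,  0.01 ]), 0.64)]
stapler [(array([ 0.36 , -0.002,  0.016]), 0.71)]
black_marker [(array([ 0.36 , -0.002,  0.02 ]), 0.8)]
-7.754538181565823 35.475
the job is handed in; nothing more can be done
None
```

I stood three wooden spacers from the bin upright in the gap, face to face. With the fingers shut, I then pushed the black plate until the jaw squeezed the stack against the carton. The job was handed in at about 35 s with the plate still held in.

**Last checks**
- **Stack:** In the top view, the stack's far face lay at fixture x of about 25 mm and the carton's face at about 25.5 mm. The near face and the jaw face were both at about -14.5 mm. So the stack is tight, with the jaw about 13–15 mm into its 26 mm travel.
- **Push:** The steady push was 7.8–8.2 N, about 11–11.7 mm of spring, roughly half compressed. This comes from the force and the rated stiffness, as the compression itself was not measured.
- **Bystanders:** The brown tape and the marker were found within about 4 mm of where they started. The final network search put the stapler on the marker's spot and the masking tape on the fixture. Both are false reports, so those two were not confirmed at the end. The arm's path did not go near either of them.
- **Calibration:** The wrist and top cameras disagreed by 2–4 mm along the fixture. I allowed for this when placing each spacer.

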